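# Hook the logger carrier out of the shipper's well

### The job

The temperature logger's carrier hangs by its bail deep in the narrow well of the insulated shipper, behind a keeper gate: take the hook rod from its stand, hook the bail, feel it gently up against the keeper and slide it out of the gate without forcing anything, and lift it out with the hook alone, never touching the carrier with the gripper. Set it down gently so that it stands upright in the grey tray, unhook it, and hang the hook rod back in its stand as it was. Leave the carton and the marker pen that lie in front of the stand where they are.

Things in the scene. Friction and masses are not known exactly. Their poses are not given: they have to be found in the camera images.
- well_mouth (a point): Centre of the mouth of the shipper's well, level with its rim, 140 mm above the table. x points to the wall that carries the hanger, z up. The well is 80 (x) x 70 (y) mm inside and 134 mm deep, in thick white foam.
- hanger (a point): Midway between the hanger's two tines, at their front end: 14 mm to +x of the well's centre, level with the tines' top, 72 mm below the rim; axes as the well's. The tines, flat steel 6 mm wide, stick out 26 mm from the +x wall at y = +14 and -14 mm, with a 22 mm gap between them that lets the hook through. The carrier's wire lies across both, 8 to 12 mm behind this point.
- gate_front (a point): 6 mm in front (-x) of the hanger point: front face of the rigid gate. On each tine a lip (6 mm long, at the tine's end) stands up and a keeper strip (5 mm thick, from here back to the wall) lies above. Set by hand, height unknown each day: lip top 5 to 25 mm above the tine, keeper underside always 7 mm above the lip top. The 5 mm wire passes between them: raise till felt on keeper, ease 1 mm, slide -x.
- carrier_base (a point): Centre of the underside of the logger carrier: a white plastic block 20 (x) x 50 (y) x 22 (z) mm with a rigid upright steel bail on top, 75 to 155 g. z up; x and y parallel to those of the well at the start. To rise past the gate the block must be wholly in front of it (its centre over 10 mm to -x of the gate's front).
- bail (a point): Middle of the bail's top wire (5 mm round, along y, 48 mm long), 60.5 mm above the carrier's underside. The wire's underside is 58 mm above the carrier's underside and 36 mm above the block. Legs at y = +24 and -24 mm; the bail is rigid with the block.
- rod_grip (a point): Centre of the hook rod's black handle, 24 (x) x 16 (y) x 50 (z) mm: pinch it across y; z up. At its foot a flange, 56 x 30 x 4 mm (x = -18 to +38), underside 29 mm below this point, carries the rod on the stand. Below, a flat steel shaft, 6 (x) x 8 (y) mm, centred at x = y = 0, goes to 139 mm below this point and ends in a hook 8 mm wide that points to +x. 130 g.
- rod_hook (a point): Middle of the hook's inner floor: 11 mm to +x of the shaft's centre line, 134 mm below the centre of the handle, axes as the handle's. The floor is 5 mm thick; the opening is 16 mm long between the shaft and the upturned tip (5 mm thick), which rises 7 mm above the floor.
- stand_slot (a point): Centre of the slot in the tool stand's top plate, at its upper face, 125 mm above the table. Plate 100 (x) x 70 (y) x 8 mm; the slot, 40 (x) x 18 (y) mm, goes through. The rod hangs in it by its flange, shaft about 10 mm to -x of the slot's centre, hook pointing to the stand's +x; free room below. The stand is fixed.
- tray: Fixed grey receiving tray, 150 (x) x 130 (y) mm outside, walls 18 mm high and 4 mm thick; origin at the middle of its underside on the table; floor 4 mm thick.
- shipper: The shipper: a fixed cardboard box, 215 x 205 x 140 mm, with foam walls around the one narrow well; origin at the middle of its underside, axes as those of the well's mouth.
- rod: The hook rod; origin on the shaft's centre line at the underside of the flange, 29 mm below the centre of the handle; same axes.
- carrier: The logger carrier; same point and axes as its underside's centre.
- stand: The tool stand; origin at the middle of its underside on the table, below the slot's centre.
- carton_a: Bystander: small white carton with a blue band, 45 x 85 x 45 mm, origin under its centre.
- marker: Bystander: marker pen, 130 x 16 x 14 mm, origin under its centre.
Things that resemble listed ones, but are neither listed nor needed, are in the scene too. What is shaped like the rod but blue, orange or yellow is not meant.

How it is judged:
On the way, in this order (a step that is already met when the one before it is completed fails the run):
1. the carrier hangs on the hook, clear above the shipper's rim (z of carrier in the frame of shipper above 0.142 m and contact force between rod and carrier above 0.3 N), for 0.1 s.
2. the carrier stands upright in the tray, free of the hook (x of carrier_base in the frame of tray between -0.071 and 0.071 m and y of carrier_base in the frame of tray between -0.061 and 0.061 m and height (world z) of carrier_base below 0.008 m and angle between carrier_base's own z axis and vertical below 0.15 rad and contact force between carrier and tray above 0.2 N and contact force between rod and carrier below 0.05 N and linear speed of carrier below 0.02 m/s), for 0.2 s.
At the end, for the whole second after the job is handed in: The carrier stands in the tray, on its floor (underside below 8 mm), upright within 0.15 rad, at rest and not touched by the rod; the hook rod hangs at rest by its flange in the stand's slot, upright within 0.12 rad, its shaft within 30 mm of the slot's centre (all of step 2 and horizontal distance between rod and stand below 0.03 m and height (world z) of rod between 0.121 and 0.129 m and angle between rod's own z axis and vertical below 0.12 rad and linear speed of rod below 0.02 m/s and contact force between rod and stand above 0.2 N).
It fails at once if the carrier presses on the shipper or its tines, or on the tray, with more than 20 N (contact force between carrier and shipper above 20 N or contact force between carrier and tray above 20 N).
It fails at once if the hook pulls or pushes the carrier with more than 20 N (against keeper, lip or anything) (contact force between rod and carrier above 20 N).
It fails at once if the rod presses on the shipper with more than 20 N (contact force between rod and shipper above 20 N).
It fails at once if the fingers touch the carrier (contact force between the fingers and carrier above 0.5 N).
It fails at once if the carton or the marker is pushed more than 30 mm (distance of any of carton_a, marker from where it was at the start of the episode above 0.03 m).
It also fails if it takes over 64 s, if anything falls off the work surface, if the arm or the gripper's body presses on something with over 40 N, if the wrist force passes 120 N, or if a joint passes its speed limit or range.

### The arm

A 6-joint arm with a two-finger parallel gripper is mounted at the origin on the work surface. World frame = base frame: x ahead of the robot, y to its left, z up, the work surface at z = 0. Lengths are in m, angles in rad, forces in N, time in s.
With the tool pointing down it reaches from about 0.375 to 0.9 m from the base axis. Payload 3.1 kg.
Tool frame: the origin (TCP) lies at the centre of the arm's flange, where the gripper is bolted on; the fingertips stand 182 mm ahead of it and the grasp point (between the pads) lies 164 mm ahead of it; z points along the fingers, x is the direction in which the jaws open and shut, and the axes are right-handed (so a half turn about z gives the same grasp; the last joint's range is limited). The gripper opens to 87 mm and grips with 3 to 60 N. Pads are 19 mm wide; open, the fingers measure 117 mm over their backs; the gripper's body (75 mm by 190 mm) begins 51 mm behind the grasp point.
Start: joints at [-1.448, 0.527, 1.433, -0, 1.181, -0.178], TCP at [0.185, -0.597, 0.405] pointing down, gripper open.
Joint ranges: [-3.08, 3.08], [-0.75, 2.2], [0.22, 2.44], [-1.43, 4.57], [0, 2.65], [-2.85, 2.85]. Speed limits (rad/s): [2.79, 2.79, 3.14, 3.14, 3.14, 3.14].

### API

Orientations are given as a unit quaternion [x, y, z, w].
In Python, from rig import status, eyes, robot gives the robot as it stands. The module is installed in compiled form; this text tells all that it offers.
- The arm moves only by the tool step_arm, never from a script. Its argument "steps" is a list of rows, each a list of 7 numbers: the closure, from -1 (fully open) to 1 (shut), so that 0 is half open, then the shift along the tool's x, y, z each as a share of 0.025 m, from -1 to 1, then the turn, a rotation vector about the tool's x, y, z each as a share of 8 degrees, from -1 to 1. In form: [[jaw, dx, dy, dz, rx, ry, rz], ...]. A call has exactly 10 rows; each row shifts and turns the commanded pose from where the row before left it, along the tool's axes as they then stand; what a row does not reach is not made up. A row lasts 1/10 s, in which the tool goes at most 50 mm and 8.59 degrees, less where a joint would pass 70% of its speed; a pose out of reach is approached as far as the arm can. A call with a number of a shift or a turn outside -1 to 1 is refused whole. A call with a gripper value outside its range is refused whole. The fingers move at their own pace and stop on an object; "squeeze" is the grip in N (left out, the last holds). Time passes only in rows, so rows that do not move let the fingers close, or fill a call up. It gives the time, the measured TCP pose, the force and the opening at its end, in the units of the state.
- status.get_obs(): the state, without advancing time (a new reading comes with each control period).
- eyes.camera(name): name is "scene" or "side" or "wrist"; returns (picture, depth): 400x640x3 uint8, red, green, blue; 400x640 float32, m along the optical axis (not along the pixel's ray), 0 where there is no reading.
- eyes.camera_info(name): a dict with "K" (3x3 intrinsics, pixels), "R" (3x3) and "t" (3): a world point X has camera coordinates R X + t. Camera axes: x right, y down, z forward; pixel columns grow to the right and rows downward; lengths in m; the calibration is good to about 2 mm. The wrist camera is an equidistant fisheye: a pixel r from the principal point sees the ray r / f radians off the axis. A picture is of the moment at which its call begins: read the wrist's pose just before it. camera_info takes no time and is no camera call; for the wrist camera it gives the pose at the moment of the call.
- robot.hand_in(): hands the job in, once; it reports no verdict.
The state is a dict: "time": time; "q": joint angles; "joint_velocities": joint speeds; "joint_torque": joint torques, N m; "position": TCP position; "tool_rot": TCP orientation; "ft_force": force on the tool from outside, world axes, zero at the start; "moment": the same for the moment, N m; "grip_width": finger opening in m.
Only numpy, scipy, OpenCV 4.12 (cv2) and the standard library are available. Lean on these libraries where they do the work, as an engineer would, in place of code of your own. Each camera call takes 0.05 s, during which the arm holds its last target.

## Working session

There is one attempt and no reset: what is moved stays moved. The work goes in short steps, Python scripts to look and compute and a tool call to move; the robot and the scene stay as the last step left them, time stands still between calls to the robot, and variables do not carry over. Pictures are saved under pics/ and viewed, and the job is handed in when it is done.

Besides the shell and the picture viewer there is one more tool, called after "Call:" as name(argument=value, ...), one argument or row to a line, values as JSON. step_arm: Moves the arm, as the interface text tells. Its arguments: {"type":"object","properties":{"steps":{"type":"array"},"squeeze":{"type":"number"}},"required":["steps"]}

```bash
mkdir -p pics; ls
python3 - <<'E'
from rig import status, eyes, robot
import cv2,numpy as np
o=status.get_obs();print(o)
for n in("scene","side","wrist"):
    p,d=eyes.camera(n);cv2.imwrite(f"pics/{n}0.png",p[...,::-1]);np.savez(f"{n}0.npz",p=p,d=d,**{k:v for k,v in eyes.camera_info(n).items() if k in("K","R","t")})
    print(n,eyes.camera_info(n))
E
```

```text
pics
{'time': 0.0, 'q': array([-1.44848548e+00,  5.28459111e-01,  1.43389817e+00, -4.02358798e-05,
        1.18139226e+00, -1.78489803e-01]), 'joint_velocities': array([-0.00012156,  0.00085085,  0.00079434, -0.001772  ,  0.00170958,
       -0.0001009 ]), 'joint_torque': array([-5.16946620e-04, -4.40038097e+01, -1.76590472e+01,  6.30117743e-02,
        5.82283689e-02, -1.74608685e-04]), 'position': array([ 0.18516525, -0.59658101,  0.40377686]), 'tool_rot': array([ 8.05077053e-01, -5.93169264e-01, -7.54375524e-04, -7.70911505e-04]), 'ft_force': array([-0.23923092, -0.3280552 ,  0.37859333]), 'moment': array([ 0.03899861, -0.01099666, -0.06063199]), 'grip_width': 0.0871556596057479}
scene {'K': array([[485.45714367,   0.        , 315.11094167],
       [  0.        , 485.45714367, 197.61217738],
       [  0.        ,   0.        ,   1.        ]]), 'R': array([[-0.89125563,  0.45336412,  0.01115261],
       [ 0.34537524,  0.69449038, -0.63118861],
       [-0.29390365, -0.55869856, -0.7755492 ]]), 't': array([ 0.5489283 , -0.14422759,  1.22106439])}
side {'K': array([[449.75946702,   0.        , 315.59457592],
       [  0.        , 449.75946702, 202.6850535 ],
       [  0.        ,   0.        ,   1.        ]]), 'R': array([[ 0.97381913, -0.22725459,  0.00562658],
       [-0.15583621, -0.68539207, -0.71130358],
       [ 0.16550342,  0.69180421, -0.7028624 ]]), 't': array([-0.63427838,  0.18267731,  1.15181055])}
wrist {'K': array([[309.70691629,   0.        , 318.34653871],
       [  0.        , 309.70691629, 197.00891734],
       [  0.        ,   0.        ,   1.        ]]), 'R': array([[ 2.95454347e-01, -9.55356429e-01, -9.07168346e-04],
       [-9.26365721e-01, -2.86720546e-01,  2.44208679e-01],
       [-2.33566436e-01, -7.13121462e-02, -9.69722279e-01]]), 't': array([-0.62411474, -0.0293834 ,  0.39015347])}
```

View pics/scene0.png

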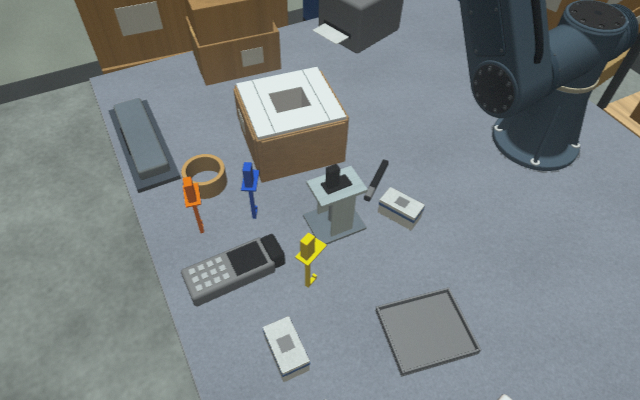

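View pics/side0.png

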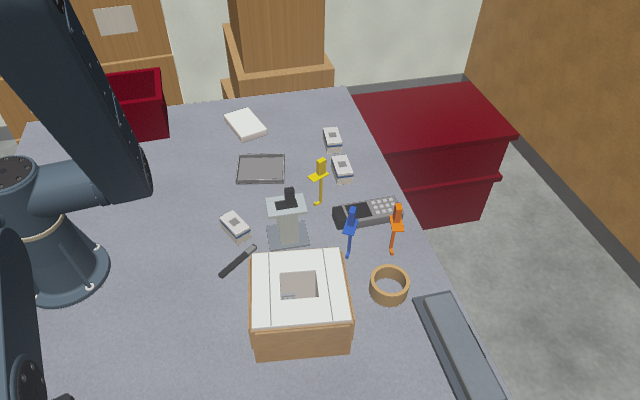

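View pics/wrist0.png

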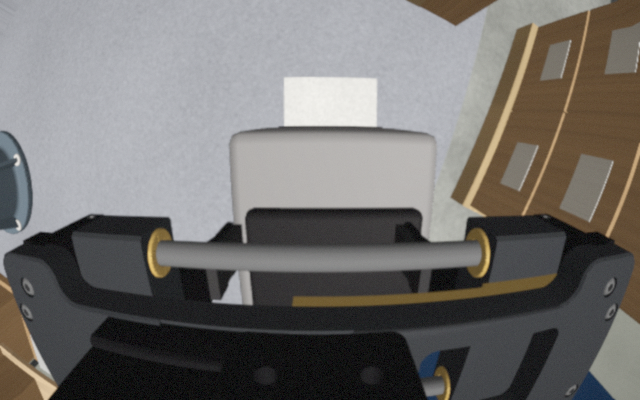

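Scene view: the black-handled rod hangs in the stand at (333,178). Its lookalikes are blue at (249,175), orange at (191,190) and yellow at (307,248), and none of these is meant. The tray is at (427,330), the shipper's well at (292,100), the marker at (376,180) and the carton at (402,204). Next I'll check these in crops and measure them.

```bash
cat > h.py <<'E'
import numpy as np,cv2
def load(n):
    z=np.load(n+".npz");return z
def cloud(z):
    K,R,t,d=z["K"],z["R"],z["t"],z["d"]
    v,u=np.mgrid[:400,:640];c=np.stack([(u-K[0,2])/K[0,0]*d,(v-K[1,2])/K[1,1]*d,d],-1)
    w=(c-t)@R
    w[d<=0]=np.nan
    return w
def proj(z,X):
    c=np.asarray(X)@z["R"].T+z["t"];return np.stack([c[...,0]/c[...,2]*z["K"][0,0]+z["K"][0,2],c[...,1]/c[...,2]*z["K"][1,1]+z["K"][1,2]],-1)
E
python3 - <<'E'
from h import *
for n in("scene","side"):
    z=load(n+"0");w=cloud(z);p=z["p"]
    def rect(m,name):
        P=w[m][:,:2].astype(np.float32);r=cv2.minAreaRect(P);print(n,name,m.sum(),"c",np.round(r[0],4),"size",np.round(r[1],4),"ang",round(r[2],2),"z",np.round(np.median(w[m][:,2]),4))
    x,y,h=w[...,0],w[...,1],w[...,2]
    print({k:np.round(w[v,u],3) for k,(u,v) in (dict(handle=(333,172),foam=(270,125),tray=(427,330),marker=(376,180),carton=(402,204)) if n=="scene" else dict(handle=(290,192),foam=(275,315),tray=(260,168),marker=(238,260),carton=(235,222))).items()})
p=[load("scene0")["p"][60:260,220:440],load("side0")["p"][140:340,200:420]]
im=np.hstack([cv2.resize(q,None,fx=1.8,fy=1.8*1.4,interpolation=cv2.INTER_CUBIC) for q in p])
cv2.imwrite("pics/crop1.png",cv2.resize(im,(792,590))[...,::-1])
E
```

```text
{'handle': array([0.585, 0.008, 0.176]), 'foam': array([ 0.625, -0.199,  0.141]), 'tray': array([0.535, 0.296, 0.002]), 'marker': array([ 0.433, -0.052,  0.015]), 'carton': array([0.436, 0.052, 0.046])}
{'handle': array([ 0.583, -0.011,  0.177]), 'foam': array([ 0.491, -0.322,  0.139]), 'tray': array([0.538, 0.301, 0.006]), 'marker': array([ 0.429, -0.063,  0.014]), 'carton': array([0.436, 0.042, 0.048])}
```

View pics/crop1.png

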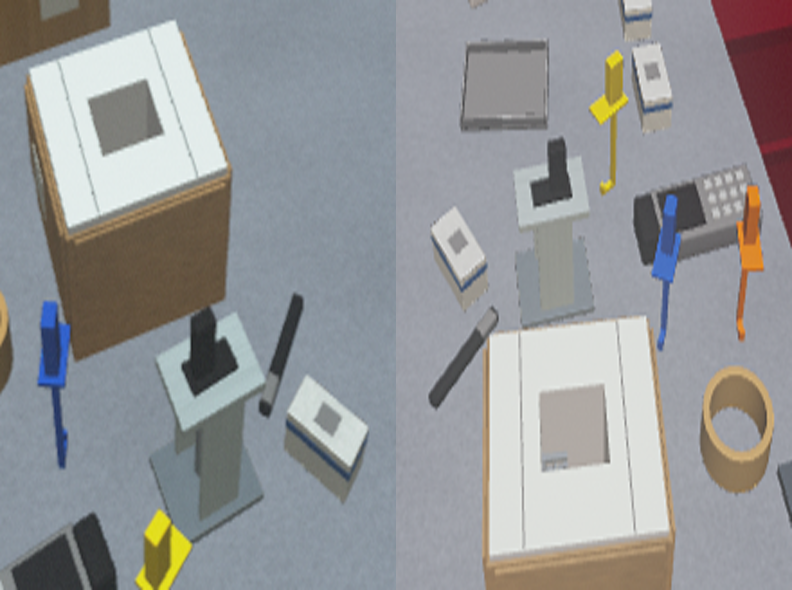

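Run:
```python
from h import *
for n in("scene","side"):
    z=load(n+"0");w=cloud(z);p=z["p"].astype(int)
    x,y,h=w[...,0],w[...,1],w[...,2]; lum=p.sum(-1)/3
    def rect(m,name,big=True):
        if big:
            k,l,s,_=cv2.connectedComponentsWithStats(m.astype(np.uint8)); i=1+s[1:,4].argmax(); m=l==i
        P=w[m][:,:2].astype(np.float32);r=cv2.minAreaRect(P);print(n,name,m.sum(),"c",np.round(r[0],4),"size",np.round(r[1],4),"ang",round(r[2],2),"z",np.round(np.median(w[m][:,2]),4)); return m
    near=(np.hypot(x-.6,y+.25)<.3)
    m=rect((abs(h-.140)<.01)&near&(lum>140),"foam+rim")
    # well hole edge: holes contour of mask
    mm=(abs(h-.14)<.008)&near&(y<-.1)
    cs,hi=cv2.findContours(mm.astype(np.uint8),cv2.RETR_CCOMP,cv2.CHAIN_APPROX_NONE)
    for c,hh in zip(cs,hi[0]):
        if len(c)>40:
            # ray-plane intersection at z=.14
            c=c[:,0].astype(float);K,R,t=z["K"],z["R"],z["t"]
            ray=np.c_[(c-[K[0,2],K[1,2]])/K[0,0],np.ones(len(c))]@R;o=-R.T@t
            q=o+ray*((.14-o[2])/ray[:,2])[:,None];r=cv2.minAreaRect(q[:,:2].astype(np.float32));print(n,"hole" if hh[3]>=0 else "outer",len(c),np.round(r[0],4),np.round(r[1],4),round(r[2],2))
    ns=(np.hypot(x-.57,y)<.08)
    rect((abs(h-.125)<.01)&ns,"plate")
    rect((abs(h-.13)<.012)&ns&(lum<75),"flange")
    rect((abs(h-.177)<.012)&ns&(lum<75),"handletop")
    rect((h<.03)&(np.hypot(x-.535,y-.3)<.13)&(lum<130)&(p.max(-1)-p.min(-1)<14),"tray")
    rect((h>.006)&(h<.03)&(np.hypot(x-.535,y-.3)<.13),"traywall")
    rect((h>.03)&(np.hypot(x-.436,y-.05)<.07),"carton")
    rect((h>.006)&(h<.03)&(np.hypot(x-.43,y+.06)<.09),"marker")
```

```text
scene foam+rim 4341 c [ 0.5479 -0.2586] size [0.1954 0.2124] ang 82.62 z 0.1404
scene outer 380 [ 0.555  -0.2509] [0.2085 0.215 ] 82.7
scene hole 100 [ 0.5525 -0.2559] [0.0683 0.0812] 82.85
scene plate 1333 c [0.5705 0.0027] size [0.0733 0.1019] ang 87.68 z 0.1256
scene flange 250 c [0.5721 0.0013] size [0.0305 0.0537] ang 88.91 z 0.1296
scene handletop 131 c [0.582  0.0013] size [0.0231 0.017 ] ang 1.01 z 0.1777
scene tray 1100 c [0.5385 0.293 ] size [0.1386 0.1496] ang 78.69 z 0.011
scene traywall 1302 c [0.5381 0.2961] size [0.1327 0.1513] ang 78.53 z 0.016
scene carton 850 c [0.4333 0.0468] size [0.0489 0.0863] ang 25.94 z 0.045
scene marker 317 c [ 0.4287 -0.0572] size [0.1303 0.017 ] ang 38.77 z 0.0139
side foam+rim 6646 c [ 0.552  -0.2591] size [0.209 0.217] ang 82.86 z 0.1399
side outer 462 [ 0.5502 -0.2636] [0.2053 0.2128] 84.32
side hole 124 [ 0.5513 -0.2616] [0.0698 0.0839] 81.97
side plate 755 c [5.711e-01 1.000e-04] size [0.0744 0.1001] ang 88.25 z 0.1257
side flange 140 c [ 0.5723 -0.0039] size [0.0288 0.0527] ang 87.49 z 0.1301
side handletop 66 c [ 0.5811 -0.0036] size [0.022  0.0166] ang 0.4 z 0.1769
side tray 399 c [0.5401 0.294 ] size [0.1377 0.1476] ang 78.5 z 0.01
side traywall 518 c [0.5382 0.2942] size [0.1372 0.1502] ang 78.3 z 0.0134
side carton 492 c [0.4329 0.0458] size [0.0475 0.0907] ang 26.69 z 0.0451
side marker 295 c [ 0.4285 -0.0605] size [0.1293 0.0205] ang 38.89 z 0.0136
```

Run:
```python
from h import *
from scipy.spatial.transform import Rotation as Ro
z=load("wrist0");C=-z["R"].T@z["t"]
R=Ro.from_quat([8.05077053e-01, -5.93169264e-01, -7.54375524e-04, -7.70911505e-04]).as_matrix();p=np.array([ 0.18516525, -0.59658101,  0.40377686])
print("toolR",R.round(3),"cam in tool",R.T@(C-p),"cam axes in tool",(R.T@z["R"].T).round(3))
for n in("scene","side"):
    z=load(n+"0");w=cloud(z)
    print(n,-z["R"].T@z["t"])
    P=w.reshape(-1,3);s=(P[:,0]>.52)&(P[:,0]<.59)&(P[:,1]>-.3)&(P[:,1]<-.22)&(P[:,2]<.12)
    q=P[s];print(len(q),np.percentile(q[:,2],[1,5,25,50,75,95,99]).round(3))
    # well frame
    a=np.radians(172.5);ex=np.array([np.cos(a),np.sin(a)]);ey=np.array([-ex[1],ex[0]]);dlt=q[:,:2]-[.552,-.2585]
    print(np.round(np.c_[dlt@ex,dlt@ey,q[:,2]][::8]*1000).astype(int).tolist()[:60])
p=load("side0")["p"][245:315,255:340];cv2.imwrite("pics/well_side.png",cv2.resize(p,None,fx=8,fy=8,interpolation=cv2.INTER_CUBIC)[...,::-1])
```

```text
toolR [[ 0.296 -0.955 -0.   ]
 [-0.955 -0.296  0.002]
 [-0.002 -0.    -1.   ]] cam in tool [-9.27839987e-05 -6.61424159e-02  1.88499929e-02] cam axes in tool [[ 1.    -0.001  0.001]
 [ 0.001  0.97   0.245]
 [-0.001 -0.245  0.97 ]]
scene [0.89792335 0.53350719 0.84983872]
301 [0.079 0.081 0.089 0.1   0.11  0.118 0.119]
[[23, 37, 118], [19, 34, 119], [13, 36, 116], [-4, 36, 117], [15, 37, 112], [-15, 33, 119], [5, 36, 112], [26, 38, 105], [-17, 34, 116], [3, 37, 109], [22, 35, 105], [-14, 36, 111], [5, 35, 106], [25, 37, 100], [-12, 35, 108], [7, 35, 103], [27, 35, 98], [-10, 35, 105], [10, 38, 97], [-27, 34, 107], [-7, 37, 99], [11, 33, 97], [-22, 37, 100], [-1, 33, 98], [20, 38, 88], [-14, 38, 94], [5, 38, 89], [25, 38, 84], [-11, 34, 93], [10, 40, 83], [-25, 35, 94], [-6, 35, 88], [14, 34, 84], [-18, 36, 88], [0, 31, 86], [-20, 37, 85], [1, 35, 80], [-8, 36, 79]]
side [ 0.45551158 -0.81576448  0.94307218]
609 [0.034 0.041 0.064 0.083 0.1   0.116 0.119]
[[-26, -36, 120], [-24, -35, 117], [10, -36, 117], [-8, -34, 117], [-26, -34, 115], [19, -36, 114], [1, -35, 113], [-17, -33, 113], [30, -34, 114], [12, -35, 111], [-6, -35, 109], [-24, -34, 108], [21, -35, 108], [3, -35, 106], [-15, -36, 102], [-33, -34, 102], [15, -35, 103], [-3, -36, 100], [-21, -34, 99], [26, -35, 101], [6, -35, 98], [-12, -33, 99], [-31, -35, 93], [15, -34, 96], [-3, -35, 93], [-21, -34, 92], [24, -35, 93], [6, -34, 91], [-12, -33, 90], [-31, -35, 85], [15, -33, 91], [-3, -35, 85], [-21, -33, 85], [24, -35, 85], [4, -33, 85], [-14, -36, 79], [-33, -33, 80], [11, -30, 86], [-7, -33, 79], [-26, -34, 76], [18, -34, 78], [0, -34, 75], [-19, -35, 71], [27, -35, 74], [7, -34, 72], [-12, -34, 69], [-31, -36, 65], [11, -35, 67], [-7, -36, 64], [-26, -35, 62], [18, -34, 66], [0, -37, 59], [-19, -37, 56], [30, -34, 63], [7, -35, 58], [-12, -33, 59], [-31, -35, 53], [21, -14, 87], [2, -34, 56], [-16, -35, 51]]
```

View pics/well_side.png

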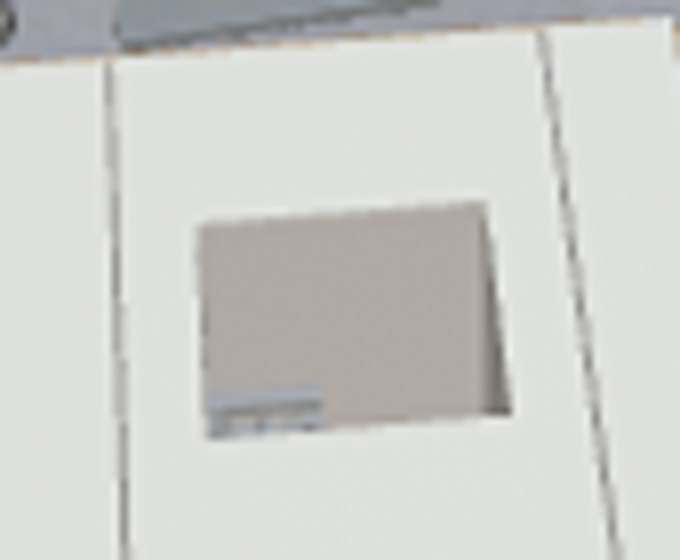

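Run:
```python
from h import *
z=load("side0");w=cloud(z);P=w.reshape(-1,3)
a=np.radians(172.5);ex=np.array([np.cos(a),np.sin(a)]);ey=np.array([-ex[1],ex[0]]);d=P[:,:2]-[.552,-.2585]
q=np.c_[d@ex,d@ey,P[:,2]]*1000
s=(abs(q[:,0])<42)&(abs(q[:,1])<29)&(q[:,2]<125)
print(np.round(q[s]).astype(int).tolist())
```

```text
[[-40, -15, 125], [-40, -15, 121], [-40, -15, 116], [-40, -13, 116], [-40, -12, 113], [-40, -12, 109], [40, -21, 103], [-40, -14, 103], [40, -17, 106], [-40, -12, 101], [40, -9, 113], [-40, -11, 99], [-40, 4, 120], [40, -2, 120], [-40, -15, 90], [-40, 7, 122], [-40, -12, 91], [-40, 5, 116], [-40, -11, 87], [-40, 6, 113], [39, -18, 84], [30, -16, 86], [28, -15, 87], [25, -16, 86], [23, -16, 84], [21, -14, 87], [19, -17, 84], [17, -17, 83], [14, -14, 86], [12, -13, 88], [10, -16, 84], [-40, -11, 83], [-40, 8, 112], [39, -13, 88], [37, -14, 85], [35, -14, 86], [32, -16, 83], [30, -12, 88], [28, -15, 84], [26, -16, 82], [23, -13, 86], [21, -14, 84], [19, -13, 84], [17, -12, 86], [14, -12, 85], [12, -12, 86], [10, -12, 85], [-40, -13, 76], [-40, 8, 109], [39, -12, 85], [37, -12, 86], [35, -14, 81], [33, -13, 83], [30, -10, 87], [28, -11, 86], [26, -12, 84], [24, -10, 86], [21, -11, 85], [19, -9, 86], [17, -10, 85], [15, -10, 85], [12, -11, 83], [10, -11, 83], [-40, -11, 76], [-40, 9, 105], [39, -10, 84], [37, -12, 81], [35, -10, 83], [33, -11, 82], [30, -11, 81], [28, -11, 82], [26, -12, 79], [24, -10, 82], [21, -10, 82], [19, -11, 80], [12, -15, 74], [10, -14, 75], [-40, -12, 70], [-40, 8, 101], [39, -9, 82], [37, -9, 81], [24, -14, 73], [22, -14, 71], [19, -16, 68], [17, -15, 69], [15, -15, 69], [13, -12, 73], [10, -12, 73], [40, -6, 83], [37, -5, 84], [35, -11, 74], [33, -16, 66], [31, -14, 69], [29, -14, 69], [26, -15, 67], [24, -11, 72], [22, -10, 75], [19, -15, 67], [17, -14, 67], [15, -12, 70], [13, -11, 72], [10, -11, 71], [40, -4, 81], [37, -3, 83], [35, -11, 71], [33, -12, 69], [31, -12, 68]]
```

Call:
step_arm(
  steps=[
    [-1,0,0,0,0,0,0.79],
    [-1,0,0,0,0,0,0.79],
    [-1,0,0,0,0,0,0.79],
    [-1,-1,-0.62,0,0,0,0],
    [-1,-1,-0.62,0,0,0,0],
    [-1,-1,-0.62,0,0,0,0],
    [-1,-1,-0.62,0,0,0,0],
    [-1,-1,-0.62,0,0,0,0],
    [-1,-1,-0.62,0,0,0,0],
    [-1,-1,-0.62,0,0,0,0],
  ],
)

```text
time: 1.15
position: [0.2994, -0.4241, 0.4045]
tool_rot: [-0.696, 0.718, 0.0, 0.0]
ft_force: [0.3, 0.8, 0.1]
grip_width: 0.0871
```

Call:
step_arm(
  steps=[
    [-1,-1,-0.62,0,0,0,0],
    [-1,-1,-0.62,0,0,0,0],
    [-1,-1,-0.62,0,0,0,0],
    [-1,-1,-0.62,0,0,0,0],
    [-1,-1,-0.62,0,0,0,0],
    [-1,-1,-0.62,0,0,0,0],
    [-1,-1,-0.62,0,0,0,0],
    [-1,-1,-0.62,0,0,0,0],
    [-1,-1,-0.62,0,0,0,0],
    [-1,-1,-0.62,0,0,0,0],
  ],
)

```text
time: 2.15
position: [0.4618, -0.1789, 0.4046]
tool_rot: [-0.696, 0.718, 0.0, -0.0]
ft_force: [0.6, -0.6, -0.4]
grip_width: 0.0872
```

Call:
step_arm(
  steps=[
    [-1,-1,-0.62,0,0,0,0],
    [-1,-1,-0.62,0,0,0,0],
    [-1,-1,-0.62,0,0,0,0],
    [-1,-1,-0.62,0,0,0,0],
    [-1,-1,-0.62,0,0,0,0],
    [-1,-1,-0.62,0,0,0,0],
    [-1,-1,-0.62,0,0,0,0],
    [-1,-0.25,-0.2,0,0,0,0],
    [-1,0,0,0,0,0,0],
    [-1,0,0,0,0,0,0],
  ],
)

```text
time: 3.15
position: [0.5798, -0.0028, 0.4044]
tool_rot: [-0.696, 0.718, 0.0, -0.001]
ft_force: [-0.6, 0.6, 0.8]
grip_width: 0.087
```

```bash
cat > shot.py <<'E'
import sys
from rig import status, eyes
import cv2,numpy as np
def shot(n,tag):
    o=status.get_obs();i=eyes.camera_info(n);p,d=eyes.camera(n);cv2.imwrite(f"pics/{n}{tag}.png",p[...,::-1])
    np.savez(f"{n}{tag}.npz",p=p,d=d,K=i["K"],R=i["R"],t=i["t"]);return o
def wproj(z,X):
    c=np.asarray(X,float)@z["R"].T+z["t"];r=np.hypot(c[...,0],c[...,1]);th=np.arctan2(r,c[...,2]);f=z["K"][0,0];s=f*th/np.maximum(r,1e-9)
    return np.stack([c[...,0]*s+z["K"][0,2],c[...,1]*s+z["K"][1,2]],-1)
def wcloud(z):
    v,u=np.mgrid[:400,:640];K=z["K"];a=(u-K[0,2])/K[0,0];b=(v-K[1,2])/K[1,1];th=np.hypot(a,b)
    k=np.where(th>1e-6,np.tan(th)/np.maximum(th,1e-6),1);d=z["d"]
    w=(np.stack([a*k*d,b*k*d,d],-1)-z["t"])@z["R"];w[d<=0]=np.nan;return w
if __name__=="__main__":
    o=shot(sys.argv[1],sys.argv[2]);print(o["time"],o["position"].round(4),o["tool_rot"].round(4),o["ft_force"].round(2),o["grip_width"])
E
python3 shot.py wrist 1
```

```text
3.15 [ 0.5798 -0.0028  0.4044] [-6.964e-01  7.177e-01  3.000e-04 -7.000e-04] [-0.57  0.6   0.78] 0.0869874052532918
```

View pics/wrist1.png

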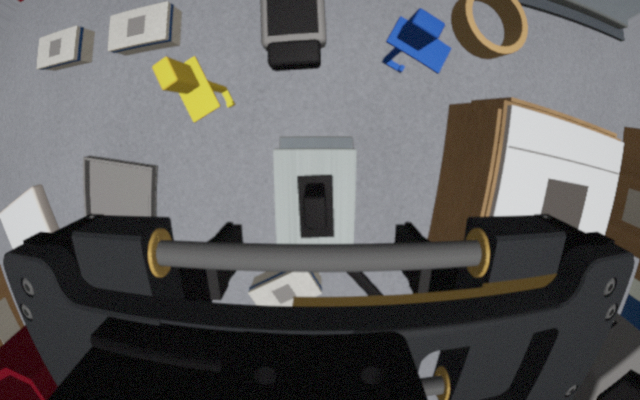

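Wrist view: the black handle is at (315,195), with the flange reaching down in the image towards (316,232), which is world −x, and the plate lies around it. I'll refine it with depth.

Run:
```python
from shot import *
z=np.load("wrist1.npz");w=wcloud(z);lum=z["p"].mean(-1);x,y,h=w[...,0],w[...,1],w[...,2]
ns=np.hypot(x-.57,y)<.08
def rect(m,nm):
    k,l,s,_=cv2.connectedComponentsWithStats(m.astype(np.uint8));m=l==1+s[1:,4].argmax()
    r=cv2.minAreaRect(w[m][:,:2].astype(np.float32));print(nm,m.sum(),np.round(r[0],4),np.round(r[1],4),round(r[2],2),np.median(w[m][:,2]).round(4))
rect(ns&(abs(h-.179)<.005)&(lum<75),"handle");rect(ns&(abs(h-.130)<.005)&(lum<75),"flange");rect(ns&(abs(h-.126)<.006)&(lum>75),"plate")
print(wproj(z,np.array([[.5815,-.0012,.179],[.5532,-.0,.129]])))
```

```text
handle 761 [ 5.826e-01 -1.000e-04] [0.0241 0.0159] 0.65 0.1798
flange 973 [ 5.726e-01 -4.000e-04] [0.0542 0.028 ] 0.46 0.13
plate 5588 [0.5795 0.0007] [0.0704 0.0853] 88.17 0.1261
[[315.82562382 213.8944451 ]
 [315.89219036 227.6896856 ]]
```

Call:
step_arm(
  steps=[
    [-1,-0.09,-0.09,0.9,0,0,-0.16],
    [-1,0,0,0.9,0,0,0],
    [-1,0,0,0.9,0,0,0],
    [-1,0,0,0.72,0,0,0],
    [-1,0,0,0,0,0,0],
    [1,0,0,0,0,0,0],
    [1,0,0,0,0,0,0],
    [1,0,0,0,0,0,0],
    [1,0,0,0,0,0,0],
    [1,0,0,0,0,0,0],
  ],
  squeeze=60,
)

```text
time: 4.2
position: [0.5827, -0.0001, 0.3199]
tool_rot: [-0.704, 0.71, -0.0, 0.0]
ft_force: [-0.1, 0.5, 0.2]
grip_width: 0.0546
```

Call:
step_arm(
  steps=[
    [1,0,0,0,0,0,0],
    [1,0,0,0,0,0,0],
    [1,0,0,0,0,0,0],
    [1,0,0,0,0,0,0],
    [1,0,0,0,0,0,0],
    [1,0,0,0,0,0,0],
    [1,0,0,0,0,0,0],
    [1,0,0,0,0,0,0],
    [1,0,0,0,0,0,0],
    [1,0,0,0,0,0,0],
  ],
)

```text
time: 5.2
position: [0.5826, -0.0001, 0.3192]
tool_rot: [-0.704, 0.71, 0.0, -0.0]
ft_force: [1.3, -0.0, -0.5]
grip_width: 0.0156
```

```bash
python3 shot.py wrist 2
```

```text
5.2 [ 5.826e-01 -1.000e-04  3.192e-01] [-0.7044  0.7099  0.     -0.    ] [ 1.28 -0.02 -0.54] 0.015560162627709949
```

View pics/wrist2.png

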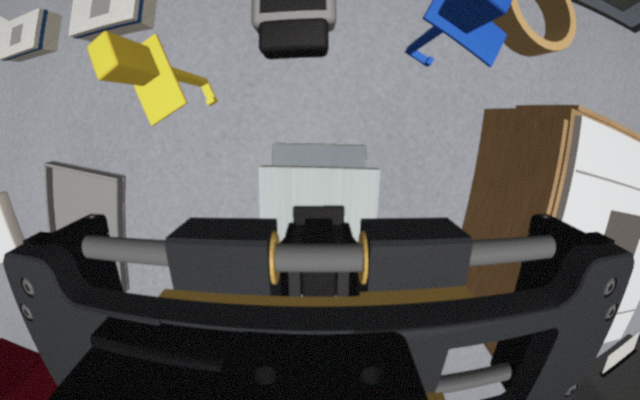

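Call:
step_arm(
  steps=[
    [1,0,0,-0.4,0,0,0],
    [1,0,0,-1,0,0,0],
    [1,0,0,-1,0,0,0],
    [1,0,0,-1,0,0,0],
    [1,0,0,-1,0,0,0],
    [1,0,0,-1,0,0,0],
    [1,0,0,-1,0,0,0],
    [1,1,0,0,0,0,0],
    [1,1,0,0,0,0,0],
    [1,1,0,0,0,0,0],
  ],
)

```text
time: 6.25
position: [0.5816, -0.0754, 0.4803]
tool_rot: [-0.705, 0.71, -0.0, 0.0]
ft_force: [0.5, -0.5, -0.5]
grip_width: 0.0155
```

Call:
step_arm(
  steps=[
    [1,1,0.1,0,0,0,0],
    [1,1,0.1,0,0,0,0],
    [1,1,0.1,0,0,0,0],
    [1,1,0.1,0,0,0,0],
    [1,1,0.1,0,0,0,0],
    [1,1,0.1,0,0,0,0],
    [1,1,0.1,0,0,0,0],
    [1,0.38,0.13,0,0,0,0],
    [1,0,0,0,0,0,0.87],
    [1,0,0,0,0,0,0],
  ],
)

```text
time: 7.25
position: [0.5595, -0.2592, 0.4794]
tool_rot: [-0.66, 0.751, 0.0, 0.0]
ft_force: [-0.6, -0.1, -1.3]
grip_width: 0.0153
```

```bash
python3 shot.py side 3;python3 shot.py scene 3;python3 shot.py wrist 3
python3 - <<'E'
import cv2,numpy as np
a=cv2.imread("pics/scene3.png")[20:170,210:390];b=cv2.imread("pics/side3.png")[170:320,220:400]
cv2.imwrite("pics/c3.png",cv2.resize(np.hstack([a,b]),(792,330),interpolation=cv2.INTER_CUBIC))
E
```

```text
7.25 [ 0.5595 -0.2592  0.4794] [-6.598e-01  7.514e-01  5.000e-04  2.000e-04] [-0.62 -0.12 -1.29] 0.015294806291129143
7.3 [ 0.5596 -0.2589  0.4794] [-6.608e-01  7.505e-01  4.000e-04  2.000e-04] [-0.22  0.59 -1.3 ] 0.01571417113857054
7.35 [ 0.5597 -0.2587  0.4794] [-6.611e-01  7.503e-01  3.000e-04  2.000e-04] [-0.24  0.03 -0.87] 0.015881779488538698
```

View pics/c3.png

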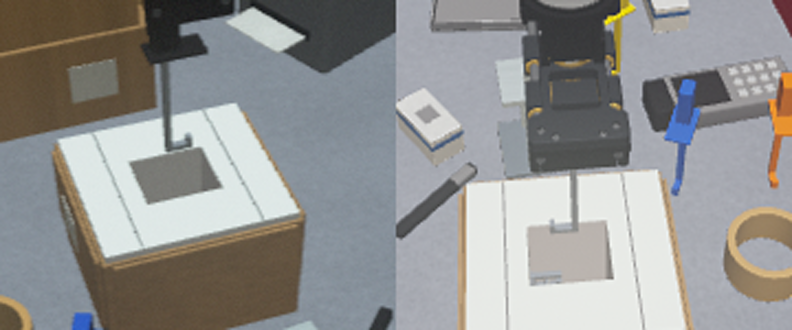

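View pics/wrist3.png

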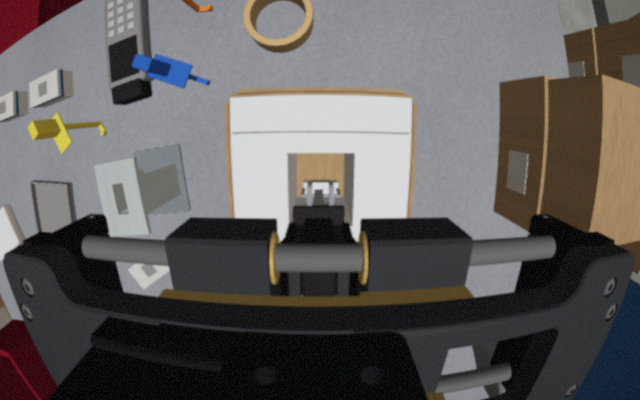

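Rod gripped and lifted. The hook hangs over the well (crop at (178,145) and (563,228)) and points towards the hanger. Next I'll check the shaft's true position against both cameras.

Run:
```python
from h import *
a=np.radians(172.6);ex=np.array([np.cos(a),np.sin(a)]);ey=np.array([-ex[1],ex[0]])
C=np.array([.552,-.2585])
for n in("scene3","side3"):
    z=load(n);w=cloud(z);d=w[...,:2]-C;q=np.stack([d@ex,d@ey,w[...,2]],-1)*1000
    m=(abs(q[...,0]+8)<45)&(abs(q[...,1])<30)&(q[...,2]>160)&(q[...,2]<285)
    v,u=np.nonzero(m);Q=q[m]
    for lo in range(160,285,10):
        s=(Q[:,2]>=lo)&(Q[:,2]<lo+10)
        if s.any():print(n,lo,s.sum(),"x",Q[s,0].min().round(1),Q[s,0].max().round(1),np.median(Q[s,0]).round(1),"y",Q[s,1].min().round(1),Q[s,1].max().round(1),np.median(Q[s,1]).round(1))
    if m.any():print("lowest",Q[Q[:,2].argmin()].round(1))
```

```text
scene3 170 25 x -8.8 17.9 4.7 y -7.9 1.2 -4.7
scene3 180 44 x -8.5 18.6 6.1 y -7.5 6.2 -2.9
scene3 190 13 x -9.0 -2.6 -6.5 y -6.5 -1.7 -5.3
scene3 200 11 x -8.7 -4.2 -6.7 y -7.2 -1.9 -5.5
scene3 210 15 x -9.0 -3.2 -6.3 y -7.3 1.2 -4.1
scene3 220 18 x -9.1 -2.8 -7.0 y -8.7 2.0 -3.9
scene3 230 13 x -8.8 -3.1 -7.6 y -6.5 0.1 -5.1
scene3 240 17 x -8.6 -2.3 -5.9 y -7.9 -0.8 -5.8
scene3 250 15 x -8.6 -1.4 -6.4 y -6.6 -1.2 -4.5
scene3 260 18 x -9.3 -3.5 -6.4 y -6.7 2.8 -3.5
scene3 270 10 x -8.5 -3.8 -5.9 y -8.6 2.1 -5.0
scene3 280 4 x -22.8 -4.0 -15.8 y -13.4 15.6 -0.3
lowest [ -2.5  -3.4 175.1]
side3 170 30 x -8.4 16.6 4.1 y -5.9 4.1 1.8
side3 180 33 x -8.5 16.5 6.0 y -5.7 4.3 0.8
side3 190 7 x -8.6 -4.5 -6.7 y 1.6 4.1 2.7
side3 200 12 x -8.9 -3.2 -6.7 y -4.1 5.1 3.1
side3 210 10 x -9.0 -3.2 -5.9 y -1.8 4.7 2.2
side3 220 11 x -9.1 -3.2 -7.1 y 0.0 4.6 2.7
side3 230 12 x -9.2 -3.3 -6.3 y 1.5 4.6 3.2
side3 240 11 x -7.6 -3.4 -5.5 y 1.4 3.8 3.1
side3 250 8 x -7.8 -3.7 -6.6 y 2.0 4.3 3.3
side3 260 8 x -7.8 -3.8 -5.8 y 2.0 5.3 3.2
lowest [  8.3   0.5 173.4]
```

Call:
step_arm(
  steps=[
    [1,0.03,-0.15,0,0,0,0],
    [1,0,0,0.6,0,0,0],
    [1,0,0,0.75,0,0,0],
    [1,0,0,0.75,0,0,0],
    [1,0,0,0.75,0,0,0],
    [1,0,0,0.75,0,0,0],
    [1,0,0,0.75,0,0,0],
    [1,0,0,0.62,0,0,0],
    [1,0,0,0,0,0,0],
    [1,0,0,0,0,0,0],
  ],
)

```text
time: 8.4
position: [0.5639, -0.2605, 0.3551]
tool_rot: [-0.66, 0.751, -0.0, 0.0]
ft_force: [0.0, -0.7, -0.4]
grip_width: 0.0152
```

```bash
python3 shot.py side 4;python3 shot.py scene 4; python3 shot.py wrist 4
python3 - <<'E'
import cv2,numpy as np
a=cv2.imread("pics/scene4.png")[60:140,220:350];b=cv2.imread("pics/side4.png")[240:320,240:370]
cv2.imwrite("pics/c4.png",cv2.resize(np.vstack([a,b]),(780,600)[0:2],interpolation=cv2.INTER_CUBIC)[:600])
E
```

```text
8.4 [ 0.5639 -0.2605  0.3551] [-0.6603  0.751  -0.      0.    ] [ 0.02 -0.65 -0.37] 0.015220199725901003
8.45 [ 0.564  -0.2607  0.3558] [-6.603e-01  7.510e-01 -8.000e-04  2.000e-04] [ 0.37  0.36 -1.3 ] 0.0158331649045907
8.5 [ 0.564  -0.2608  0.3562] [-6.602e-01  7.511e-01 -1.200e-03  3.000e-04] [-0.2   0.57 -0.83] 0.01566344688382891
```

View pics/c4.png

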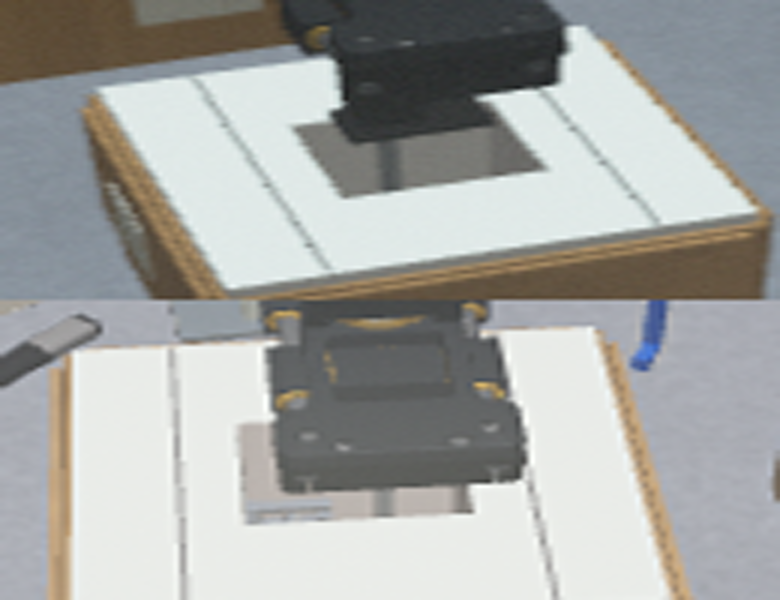

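Call:
step_arm(
  steps=[
    [1,0,0,0.08,0,0,0],
    [1,0,0.15,0,0,0,0],
    [1,0,0.25,0,0,0,0],
    [1,0,0.25,0,0,0,0],
    [1,0,0.24,0,0,0,0],
    [1,0,0,0,0,0,0],
    [1,0,0,-0.16,0,0,0],
    [1,0,0,-0.16,0,0,0],
    [1,0,0,0,0,0,0],
    [1,0,0,0,0,0,0],
  ],
)

```text
time: 9.55
position: [0.5416, -0.2579, 0.3613]
tool_rot: [-0.66, 0.751, -0.0, 0.0]
ft_force: [0.2, -0.4, -0.7]
grip_width: 0.0157
```

```bash
cat > st.py <<'E'
from rig import status
import numpy as np
o=status.get_obs();p=o["position"];a=np.radians(172.6);ex=np.array([np.cos(a),np.sin(a)]);ey=np.array([-ex[1],ex[0]]);d=p[:2]-[.552,-.2585]
print("t",round(o["time"],2),"tool",p.round(4),"shaft well x,y",((d@ex+.0014)*1e3).round(1),(d@ey*1e3).round(1),"floor z",((p[2]-.2992)*1e3).round(1),"F",o["ft_force"].round(2),"M",o["moment"].round(2),"rot",o["tool_rot"].round(4))
E
python3 st.py
```

```text
t 9.55 tool [ 0.5416 -0.2579  0.3613] shaft well x,y 11.8 0.7 floor z 62.1 F [ 0.2  -0.35 -0.66] M [ 0.02  0.04 -0.02] rot [-6.600e-01  7.512e-01 -4.000e-04  1.000e-04]
```

Call:
step_arm(
  steps=[
    [1,0,0,-0.04,0,0,0],
    [1,0,0,-0.04,0,0,0],
    [1,0,0,-0.04,0,0,0],
    [1,0,0,-0.04,0,0,0],
    [1,0,0,-0.04,0,0,0],
    [1,0,0,-0.04,0,0,0],
    [1,0,0,-0.04,0,0,0],
    [1,0,0,-0.04,0,0,0],
    [1,0,0,-0.04,0,0,0],
    [1,0,0,0,0,0,0],
  ],
)

```text
time: 10.55
position: [0.5414, -0.2578, 0.3701]
tool_rot: [-0.66, 0.751, -0.0, 0.0]
ft_force: [-0.3, 0.3, -2.2]
grip_width: 0.0159
```

```bash
python3 st.py
```

```text
t 10.55 tool [ 0.5414 -0.2578  0.3701] shaft well x,y 12.0 0.7 floor z 70.9 F [-0.32  0.34 -2.2 ] M [ 0.08 -0.01 -0.03] rot [-0.66    0.7513 -0.      0.    ]
```

Call:
step_arm(
  steps=[
    [1,0,0,-0.02,0,0,0],
    [1,0,0,-0.02,0,0,0],
    [1,0,0,-0.02,0,0,0],
    [1,0,0,-0.02,0,0,0],
    [1,0,0,-0.02,0,0,0],
    [1,0,0,0,0,0,0],
    [1,0,0,0,0,0,0],
    [1,0,0,0,0,0,0],
    [1,0,0,0,0,0,0],
    [1,0,0,0,0,0,0],
  ],
)

```text
time: 11.55
position: [0.5414, -0.2578, 0.3725]
tool_rot: [-0.66, 0.751, 0.0, -0.0]
ft_force: [-0.8, 0.1, -2.9]
grip_width: 0.0156
```

```bash
python3 st.py
```

```text
t 11.55 tool [ 0.5414 -0.2578  0.3725] shaft well x,y 12.0 0.7 floor z 73.3 F [-0.84  0.12 -2.86] M [ 0.02 -0.01 -0.03] rot [-0.66    0.7513  0.     -0.    ]
```

Now 0.5 mm steps towards the keeper, which I expect at a floor height of about 75–77 mm.

Call:
step_arm(
  steps=[
    [1,0,0,-0.02,0,0,0],
    [1,0,0,0,0,0,0],
    [1,0,0,-0.02,0,0,0],
    [1,0,0,0,0,0,0],
    [1,0,0,-0.02,0,0,0],
    [1,0,0,0,0,0,0],
    [1,0,0,0,0,0,0],
    [1,0,0,0,0,0,0],
    [1,0,0,0,0,0,0],
    [1,0,0,0,0,0,0],
  ],
)

```text
time: 12.55
position: [0.5414, -0.2578, 0.374]
tool_rot: [-0.66, 0.751, 0.0, -0.0]
ft_force: [-0.7, -0.1, -2.3]
grip_width: 0.0157
```

```bash
python3 st.py
```

```text
t 12.55 tool [ 0.5414 -0.2578  0.374 ] shaft well x,y 12.0 0.7 floor z 74.8 F [-0.71 -0.12 -2.27] M [ 0.   -0.    0.01] rot [-0.66    0.7513  0.     -0.    ]
```

Call:
step_arm(
  steps=[
    [1,0,0,-0.02,0,0,0],
    [1,0,0,0,0,0,0],
    [1,0,0,-0.02,0,0,0],
    [1,0,0,0,0,0,0],
    [1,0,0,0,0,0,0],
    [1,0,0,0,0,0,0],
    [1,0,0,0,0,0,0],
    [1,0,0,0,0,0,0],
    [1,0,0,0,0,0,0],
    [1,0,0,0,0,0,0],
  ],
)

```text
time: 13.55
position: [0.5414, -0.2578, 0.375]
tool_rot: [-0.66, 0.751, 0.0, -0.0]
ft_force: [0.7, 0.2, -4.5]
grip_width: 0.0156
```

```bash
python3 st.py
```

```text
t 13.55 tool [ 0.5414 -0.2578  0.375 ] shaft well x,y 12.0 0.7 floor z 75.8 F [ 0.71  0.22 -4.47] M [ 0.01  0.01 -0.02] rot [-0.66    0.7513  0.     -0.    ]
```

Call:
step_arm(
  steps=[
    [1,0,0,-0.02,0,0,0],
    [1,0,0,0,0,0,0],
    [1,0,0,0,0,0,0],
    [1,0,0,0,0,0,0],
    [1,0,0,0,0,0,0],
    [1,0,0,0,0,0,0],
    [1,0,0,0,0,0,0],
    [1,0,0,0,0,0,0],
    [1,0,0,0,0,0,0],
    [1,0,0,0,0,0,0],
  ],
)

```text
time: 14.55
position: [0.5413, -0.2578, 0.3753]
tool_rot: [-0.66, 0.751, 0.0, -0.0]
ft_force: [-0.1, -0.8, -8.8]
grip_width: 0.0156
```

```bash
python3 st.py
```

```text
t 14.55 tool [ 0.5413 -0.2578  0.3753] shaft well x,y 12.1 0.6 floor z 76.1 F [-0.09 -0.83 -8.77] M [-0.22 -0.17  0.04] rot [-6.600e-01  7.513e-01  2.000e-04 -1.000e-04]
```

Call:
step_arm(
  steps=[
    [1,0,0,0.035,0,0,0],
    [1,0,0,0.035,0,0,0],
    [1,0,0,0,0,0,0],
    [1,0,-0.08,0,0,0,0],
    [1,0,-0.08,0,0,0,0],
    [1,0,-0.08,0,0,0,0],
    [1,0,-0.06,0,0,0,0],
    [1,0,-0.06,0,0,0,0],
    [1,0,-0.06,0,0,0,0],
    [1,0,0,0,0,0,0],
  ],
)

```text
time: 15.55
position: [0.552, -0.2592, 0.3737]
tool_rot: [-0.66, 0.751, -0.0, 0.0]
ft_force: [-0.5, 0.1, -3.2]
grip_width: 0.0158
```

```bash
python3 st.py
```

```text
t 15.55 tool [ 0.552  -0.2592  0.3737] shaft well x,y 1.3 0.7 floor z 74.5 F [-0.45  0.05 -3.18] M [-0.04  0.02 -0.  ] rot [-6.600e-01  7.513e-01 -1.000e-04  0.000e+00]
```

Call:
step_arm(
  steps=[
    [1,0,-0.03,0,0,0,0],
    [1,0,-0.03,0,0,0,0],
    [1,0,-0.03,0,0,0,0],
    [1,0,-0.03,0,0,0,0],
    [1,0,-0.03,0,0,0,0],
    [1,0,-0.03,0,0,0,0],
    [1,0,-0.03,0,0,0,0],
    [1,0,-0.03,0,0,0,0],
    [1,0,-0.03,0,0,0,0],
    [1,0,0,0,0,0,0],
  ],
)

```text
time: 16.55
position: [0.5586, -0.2601, 0.3738]
tool_rot: [-0.66, 0.751, -0.0, 0.0]
ft_force: [-0.3, 0.3, -3.0]
grip_width: 0.0155
```

```bash
python3 st.py
```

```text
t 16.55 tool [ 0.5586 -0.2601  0.3738] shaft well x,y -5.3 0.7 floor z 74.6 F [-0.32  0.25 -2.96] M [0.02 0.04 0.04] rot [-6.600e-01  7.513e-01 -1.000e-04  0.000e+00]
```

Call:
step_arm(
  steps=[
    [1,0,-0.04,0,0,0,0],
    [1,0,-0.04,0,0,0,0],
    [1,0,-0.05,0,0,0,0],
    [1,0,-0.05,0,0,0,0],
    [1,0,-0.05,0,0,0,0],
    [1,0,-0.06,0,0,0,0],
    [1,0,-0.06,0,0,0,0],
    [1,0,-0.06,0,0,0,0],
    [1,0,-0.06,0,0,0,0],
    [1,0,0,0,0,0,0],
  ],
)

```text
time: 17.55
position: [0.5704, -0.2616, 0.3738]
tool_rot: [-0.66, 0.751, -0.0, 0.0]
ft_force: [-0.1, 0.3, -2.6]
grip_width: 0.0153
```

```bash
python3 st.py
```

```text
t 17.55 tool [ 0.5704 -0.2616  0.3738] shaft well x,y -17.2 0.7 floor z 74.6 F [-0.1   0.32 -2.56] M [ 0.05  0.01 -0.01] rot [-6.600e-01  7.513e-01 -1.000e-04  0.000e+00]
```

Call:
step_arm(
  steps=[
    [1,0,-0.07,0,0,0,0],
    [1,0,-0.07,0,0,0,0],
    [1,0,-0.07,0,0,0,0],
    [1,0,-0.07,0,0,0,0],
    [1,0,-0.07,0,0,0,0],
    [1,0,-0.07,0,0,0,0],
    [1,0,-0.06,0,0,0,0],
    [1,0,0,0,0,0,0],
    [1,0,0,0,0,0,0],
    [1,0,0,0,0,0,0],
  ],
)

```text
time: 18.55
position: [0.582, -0.2631, 0.3737]
tool_rot: [-0.66, 0.751, 0.0, -0.0]
ft_force: [0.1, 0.3, -2.8]
grip_width: 0.0159
```

```bash
python3 st.py; python3 shot.py side 5; python3 shot.py wrist 5
python3 - <<'E'
import cv2,numpy as np
a=cv2.imread("pics/wrist5.png")[70:250,190:450];b=cv2.imread("pics/side5.png")[240:320,240:356]
cv2.imwrite("pics/c5.png",np.hstack([cv2.resize(a,(400,300),interpolation=cv2.INTER_CUBIC),cv2.resize(b,(400,300),interpolation=cv2.INTER_CUBIC)]))
E
```

```text
t 18.55 tool [ 0.582  -0.2631  0.3737] shaft well x,y -28.9 0.7 floor z 74.5 F [ 0.13  0.28 -2.76] M [ 0.07  0.05 -0.  ] rot [-6.600e-01  7.513e-01  1.000e-04 -0.000e+00]
18.55 [ 0.582  -0.2631  0.3737] [-6.600e-01  7.513e-01  1.000e-04 -0.000e+00] [ 0.13  0.28 -2.76] 0.015892086759635743
18.6 [ 0.582  -0.263   0.3737] [-6.600e-01  7.513e-01  1.000e-04 -0.000e+00] [-0.34  0.17 -2.83] 0.015704582358077625
```

View pics/c5.png

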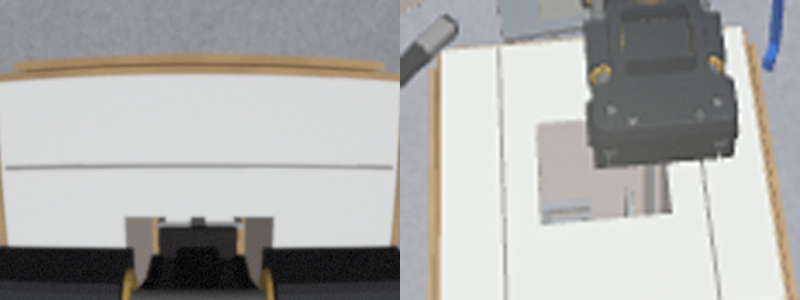

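The side view shows a bail leg at crop (628,205), in front of the gate. I'll check its x.

Run:
```python
from h import *
z=load("side5");w=cloud(z);P=w.reshape(-1,3)
a=np.radians(172.6);ex=np.array([np.cos(a),np.sin(a)]);ey=np.array([-ex[1],ex[0]]);d=P[:,:2]-[.552,-.2585]
q=np.c_[d@ex,d@ey,P[:,2]]*1000
s=(abs(q[:,0])<38)&(abs(q[:,1])<30)&(q[:,2]<125)&(q[:,0]<6)
print(np.round(q[s]).astype(int).tolist())
```

```text
[[-32, 2, 123], [-27, 4, 123], [-29, 5, 124], [-31, 5, 123], [-18, -23, 81], [-27, 3, 117], [-29, 4, 119], [-31, 4, 119], [-16, -21, 79], [-18, -19, 83], [-20, -22, 78], [-27, 5, 117], [-29, 5, 116], [-31, 5, 115], [-15, -20, 78], [-18, -18, 80], [-20, -19, 79], [-27, 3, 111], [-29, 3, 109], [-31, 6, 114], [-15, -21, 73], [-18, -18, 77], [-20, -15, 81], [-27, 2, 105], [-29, 3, 106], [-31, 4, 106], [-16, -24, 64], [-17, -14, 79], [-20, -14, 78], [-27, 5, 105], [-29, 4, 104], [-31, 5, 104], [-15, -22, 63], [-17, -12, 77], [-19, -10, 79], [-27, 2, 96], [-29, 3, 97], [-32, 3, 98], [-15, -21, 60], [-17, -9, 77], [-19, -9, 77], [-27, 5, 97], [-29, 4, 96], [-31, 4, 96], [-15, -20, 57], [-17, -6, 78], [-19, -5, 80]]
```

Call:
step_arm(
  steps=[
    [1,0,0,-0.2,0,0,0],
    [1,0,0,-0.3,0,0,0],
    [1,0,0,-0.5,0,0,0],
    [1,0,0,-0.7,0,0,0],
    [1,0,0,-0.8,0,0,0],
    [1,0,0,-0.9,0,0,0],
    [1,0,0,-0.9,0,0,0],
    [1,0,0,-0.9,0,0,0],
    [1,0,0,-0.6,0,0,0],
    [1,0,0,-0.3,0,0,0],
  ],
)

```text
time: 19.65
position: [0.582, -0.263, 0.5296]
tool_rot: [-0.66, 0.751, -0.002, 0.001]
ft_force: [1.3, -0.4, -2.1]
grip_width: 0.0154
```

```bash
python3 st.py; python3 shot.py side 6; python3 shot.py scene 6
python3 - <<'E'
import cv2,numpy as np
a=cv2.imread("pics/scene6.png")[0:180,200:400];b=cv2.imread("pics/side6.png")[150:330,220:420]
cv2.imwrite("pics/c6.png",cv2.resize(np.hstack([a,b]),(796,358),interpolation=cv2.INTER_CUBIC))
E
```

```text
t 19.65 tool [ 0.582  -0.263   0.5296] shaft well x,y -28.9 0.6 floor z 230.4 F [ 1.34 -0.4  -2.13] M [ 0.01 -0.05  0.01] rot [-6.600e-01  7.513e-01 -2.400e-03  6.000e-04]
19.65 [ 0.582  -0.263   0.5296] [-6.600e-01  7.513e-01 -2.400e-03  6.000e-04] [ 1.34 -0.4  -2.13] 0.015445671821910074
19.7 [ 0.5821 -0.2631  0.5299] [-6.600e-01  7.513e-01 -2.700e-03  7.000e-04] [ 0.2   0.19 -1.08] 0.015419687305615649
```

View pics/c6.png

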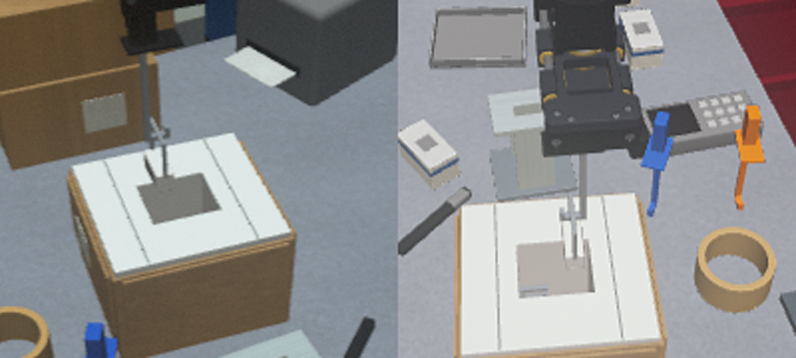

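Call:
step_arm(
  steps=[
    [1,-0.15,0.03,0,0,0,0],
    [1,-0.3,0.06,0,0,0,0],
    [1,-0.45,0.08,0,0,0,0],
    [1,-0.6,0.11,0,0,0,0],
    [1,-0.75,0.14,0,0,0,0],
    [1,-0.9,0.17,0,0,0,0],
    [1,-1,0.19,0,0,0,0],
    [1,-1,0.19,0,0,0,0],
    [1,-1,0.19,0,0,0,0],
    [1,-1,0.19,0,0,0,0],
  ],
)

```text
time: 20.75
position: [0.571, -0.0788, 0.5264]
tool_rot: [-0.66, 0.751, 0.0, 0.0]
ft_force: [0.9, -0.1, -2.4]
grip_width: 0.0157
```

Call:
step_arm(
  steps=[
    [1,-1,0.19,0,0,0,0],
    [1,-1,0.19,0,0,0,0],
    [1,-1,0.19,0,0,0,0],
    [1,-1,0.19,0,0,0,0],
    [1,-1,0.19,0,0,0,0],
    [1,-1,0.19,0,0,0,0],
    [1,-1,0.19,0,0,0,0],
    [1,-1,0.19,0,0,0,0],
    [1,-1,0.19,0,0,0,0],
    [1,-1,0.19,0,0,0,0],
  ],
)

```text
time: 21.75
position: [0.5554, 0.1749, 0.5264]
tool_rot: [-0.66, 0.751, 0.0, 0.0]
ft_force: [0.3, 0.3, -3.0]
grip_width: 0.0157
```

Call:
step_arm(
  steps=[
    [1,-1,0.19,0,0,0,0],
    [1,-0.9,0.17,0,0,0,0],
    [1,-0.75,0.14,0,0,0,0],
    [1,-0.6,0.11,0.1,0,0,0],
    [1,-0.5,0.09,0.3,0,0,0],
    [1,-0.4,0.08,0.5,0,0,0],
    [1,-0.3,0.06,0.5,0,0,0],
    [1,-0.2,0.04,0.5,0,0,0],
    [1,-0.1,0.02,0.4,0,0,0],
    [1,0,0,0.2,0,0,0],
  ],
)

```text
time: 22.75
position: [0.5496, 0.2931, 0.4617]
tool_rot: [-0.66, 0.751, 0.001, -0.001]
ft_force: [-0.3, -0.0, -2.3]
grip_width: 0.0157
```

```bash
python3 st.py; python3 shot.py side 7; python3 shot.py scene 7
python3 - <<'E'
import cv2,numpy as np
a=cv2.imread("pics/scene7.png")[180:400,340:540];b=cv2.imread("pics/side7.png")[70:220,190:330]
cv2.imwrite("pics/c7.png",np.hstack([cv2.resize(a,(390,429),interpolation=cv2.INTER_CUBIC),cv2.resize(b,(400,429),interpolation=cv2.INTER_CUBIC)]))
E
```

```text
t 22.75 tool [0.5496 0.2931 0.4617] shaft well x,y 74.8 -546.7 floor z 162.5 F [-0.29 -0.04 -2.28] M [ 0.04 -0.03  0.04] rot [-6.599e-01  7.514e-01  5.000e-04 -1.400e-03]
22.75 [0.5496 0.2931 0.4617] [-6.599e-01  7.514e-01  5.000e-04 -1.400e-03] [-0.29 -0.04 -2.28] 0.015674182548815307
22.8 [0.5496 0.2928 0.4615] [-6.598e-01  7.514e-01  6.000e-04 -1.700e-03] [ 0.17 -1.07 -3.26] 0.015478856103852351
```

View pics/c7.png

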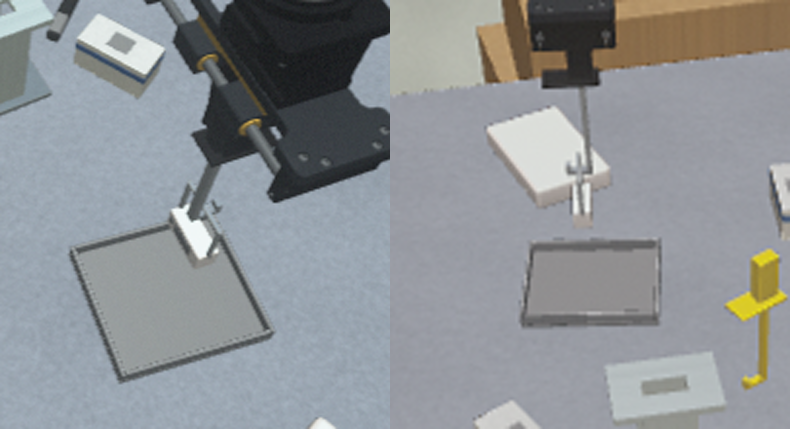

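Call:
step_arm(
  steps=[
    [1,0,0,0.3,0,0,0],
    [1,0,0,0.5,0,0,0],
    [1,0,0,0.6,0,0,0],
    [1,0,0,0.6,0,0,0],
    [1,0,0,0.6,0,0,0],
    [1,0,0,0.5,0,0,0],
    [1,0,0,0.35,0,0,0],
    [1,0,0,0.2,0,0,0],
    [1,0,0,0.1,0,0,0],
    [1,0,0,0,0,0,0],
  ],
)

```text
time: 23.85
position: [0.5499, 0.2933, 0.37]
tool_rot: [-0.66, 0.751, -0.0, 0.0]
ft_force: [0.8, 0.1, -1.7]
grip_width: 0.0158
```

```bash
python3 st.py; python3 shot.py side 8; python3 shot.py scene 8
python3 - <<'E'
import cv2,numpy as np
a=cv2.imread("pics/scene8.png")[220:400,340:500];b=cv2.imread("pics/side8.png")[110:200,220:300]
cv2.imwrite("pics/c8.png",np.hstack([cv2.resize(a,(390,439),interpolation=cv2.INTER_CUBIC),cv2.resize(b,(400,439),interpolation=cv2.INTER_CUBIC)]))
E
```

```text
t 23.85 tool [0.5499 0.2933 0.37  ] shaft well x,y 74.6 -546.9 floor z 70.8 F [ 0.8   0.14 -1.66] M [ 0.05 -0.01 -0.02] rot [-6.600e-01  7.513e-01 -1.000e-04  2.000e-04]
23.85 [0.5499 0.2933 0.37  ] [-6.600e-01  7.513e-01 -1.000e-04  2.000e-04] [ 0.8   0.14 -1.66] 0.015789996202210842
23.9 [0.5499 0.2933 0.3704] [-6.600e-01  7.513e-01 -2.000e-04  4.000e-04] [-0.21  1.13 -1.75] 0.015663828974165895
```

View pics/c8.png

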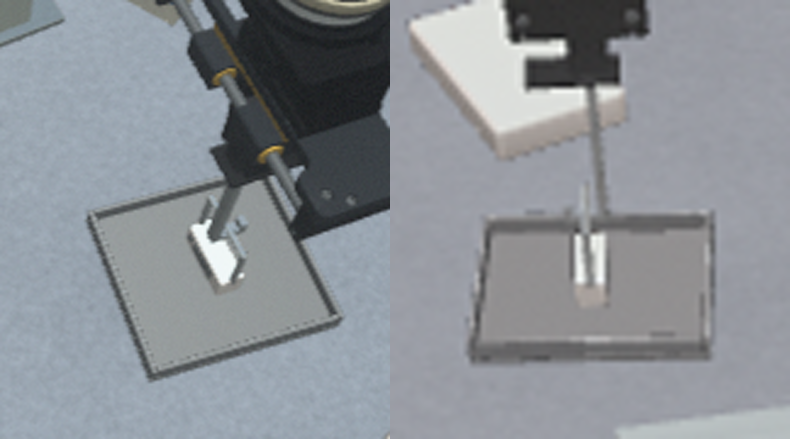

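Call:
step_arm(
  steps=[
    [1,0,0,0.06,0,0,0],
    [1,0,0,0.06,0,0,0],
    [1,0,0,0.06,0,0,0],
    [1,0,0,0.04,0,0,0],
    [1,0,0,0.04,0,0,0],
    [1,0,0,0.03,0,0,0],
    [1,0,0,0.03,0,0,0],
    [1,0,0,0.03,0,0,0],
    [1,0,0,0.03,0,0,0],
    [1,0,0,0.03,0,0,0],
  ],
)

```text
time: 24.95
position: [0.5498, 0.2933, 0.36]
tool_rot: [-0.66, 0.751, -0.0, 0.0]
ft_force: [0.4, -0.5, -1.0]
grip_width: 0.0158
```

Call:
step_arm(
  steps=[
    [1,0,0,0.03,0,0,0],
    [1,0,0,0.03,0,0,0],
    [1,0,0,0.03,0,0,0],
    [1,0,0,0.03,0,0,0],
    [1,0,0,0.04,0,0,0],
    [1,0,0,0.05,0,0,0],
    [1,0,0,0.05,0,0,0],
    [1,0,0,0.05,0,0,0],
    [1,0,0,0.05,0,0,0],
    [1,0,0,0,0,0,0],
  ],
)

```text
time: 25.95
position: [0.5497, 0.2932, 0.3505]
tool_rot: [-0.66, 0.751, 0.0, -0.0]
ft_force: [0.4, -0.4, -0.5]
grip_width: 0.0158
```

```bash
python3 st.py; python3 shot.py side 9; python3 shot.py scene 9
python3 - <<'E'
import cv2,numpy as np
a=cv2.imread("pics/scene9.png")[220:400,340:500];b=cv2.imread("pics/side9.png")[110:200,220:300]
cv2.imwrite("pics/c9.png",np.hstack([cv2.resize(a,(390,439),interpolation=cv2.INTER_CUBIC),cv2.resize(b,(400,439),interpolation=cv2.INTER_CUBIC)]))
E
```

```text
t 25.95 tool [0.5497 0.2932 0.3505] shaft well x,y 74.8 -546.8 floor z 51.3 F [ 0.37 -0.4  -0.55] M [0.05 0.02 0.04] rot [-6.600e-01  7.513e-01  1.000e-04 -2.000e-04]
25.95 [0.5497 0.2932 0.3505] [-6.600e-01  7.513e-01  1.000e-04 -2.000e-04] [ 0.37 -0.4  -0.55] 0.01581412411559312
26.0 [0.5497 0.2932 0.3506] [-6.599e-01  7.513e-01  1.000e-04 -1.000e-04] [-0.66  0.14 -1.1 ] 0.015583475977123196
```

View pics/c9.png

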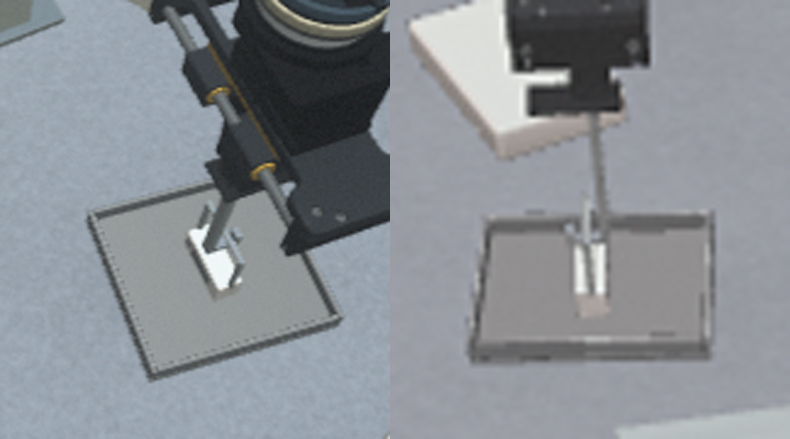

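The carrier stands upright in the tray, and the hook's tip is about 3.7 mm below the wire. I'll withdraw along −x.

Call:
step_arm(
  steps=[
    [1,0,0,0.02,0,0,0],
    [1,0,-0.1,0,0,0,0],
    [1,0,-0.2,0,0,0,0],
    [1,0,-0.3,0,0,0,0],
    [1,0,-0.3,0,0,0,0],
    [1,0,-0.25,0,0,0,0],
    [1,0,-0.15,0,0,0,0],
    [1,0,0,0,0,0,0],
    [1,0,0,0,0,0,0],
    [1,0,0,0,0,0,0],
  ],
)

```text
time: 27.05
position: [0.5816, 0.2891, 0.3502]
tool_rot: [-0.66, 0.751, 0.0, -0.0]
ft_force: [0.1, -0.7, -1.9]
grip_width: 0.0154
```

```bash
python3 st.py; python3 shot.py side 10; python3 shot.py scene 10
python3 - <<'E'
import cv2,numpy as np
a=cv2.imread("pics/scene10.png")[220:400,340:500];b=cv2.imread("pics/side10.png")[110:200,220:300]
cv2.imwrite("pics/c10.png",np.hstack([cv2.resize(a,(390,439),interpolation=cv2.INTER_CUBIC),cv2.resize(b,(400,439),interpolation=cv2.INTER_CUBIC)]))
E
```

```text
t 27.05 tool [0.5816 0.2891 0.3502] shaft well x,y 42.5 -546.8 floor z 51.0 F [ 0.11 -0.74 -1.86] M [ 0.05  0.   -0.03] rot [-6.600e-01  7.513e-01  2.000e-04 -3.000e-04]
27.05 [0.5816 0.2891 0.3502] [-6.600e-01  7.513e-01  2.000e-04 -3.000e-04] [ 0.11 -0.74 -1.86] 0.015404572154233532
27.1 [0.5816 0.2891 0.3502] [-6.600e-01  7.512e-01  1.000e-04 -2.000e-04] [ 0.27 -0.5  -1.04] 0.015988645852520873
```

View pics/c10.png

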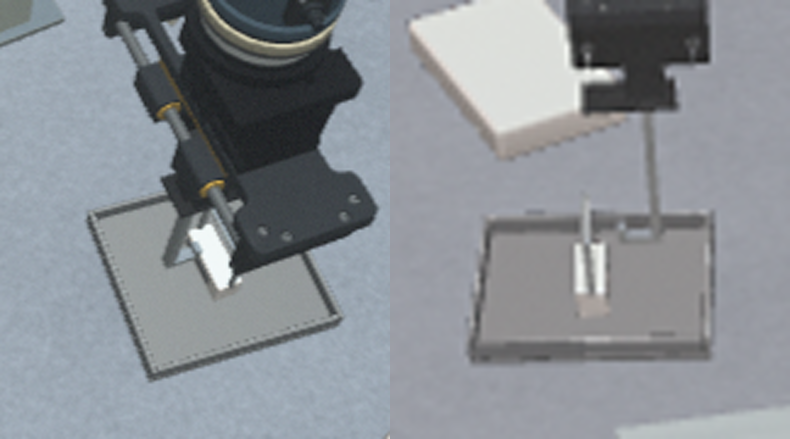

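Call:
step_arm(
  steps=[
    [1,0,0,-0.4,0,0,0],
    [1,0,0,-0.8,0,0,0],
    [1,0,0,-1,0,0,0],
    [1,0,0,-1,0,0,0],
    [1,0,0,-1,0,0,0],
    [1,0,0,-1,0,0,0],
    [1,0,0,-0.3,0,0,-0.87],
    [1,0.6,0,0,0,0,0],
    [1,0.9,0,0,0,0,0],
    [1,1,0,0,0,0,0],
  ],
)

```text
time: 28.15
position: [0.5808, 0.2254, 0.4871]
tool_rot: [-0.704, 0.71, 0.0, -0.001]
ft_force: [1.1, 0.0, -1.5]
grip_width: 0.0153
```

Call:
step_arm(
  steps=[
    [1,1,0,0,0,0,0],
    [1,1,0,0,0,0,0],
    [1,1,0,0,0,0,0],
    [1,1,0,0,0,0,0],
    [1,1,0,0,0,0,0],
    [1,1,0,0,0,0,0],
    [1,1,-0.1,0,0,0,0],
    [1,1,-0.03,0,0,0,0],
    [1,0.7,0,0,0,0,0],
    [1,0.37,0,0,0,0,0],
  ],
)

```text
time: 29.15
position: [0.5823, -0.0025, 0.4871]
tool_rot: [-0.703, 0.711, 0.001, -0.001]
ft_force: [-0.2, 0.8, -1.3]
grip_width: 0.0156
```

Call:
step_arm(
  steps=[
    [1,0,0,0,0,0,0],
    [1,0,0,0,0,0,0],
    [1,0,0,0,0,0,0],
    [1,0,0,0,0,0,0],
    [1,0,0,0,0,0,0],
    [1,0,0,0,0,0,0],
    [1,0,0,0,0,0,0],
    [1,0,0,0,0,0,0],
    [1,0,0,0,0,0,0],
    [1,0,0,0,0,0,0],
  ],
)

```text
time: 30.15
position: [0.583, -0.0003, 0.4878]
tool_rot: [-0.704, 0.71, -0.0, 0.0]
ft_force: [0.1, -0.1, -1.5]
grip_width: 0.0154
```

```bash
python3 shot.py side 11; python3 shot.py scene 11
python3 - <<'E'
from h import *
for n in("scene11","side11"):
    z=load(n);w=cloud(z);Q=w.reshape(-1,3)*1000
    m=(abs(Q[:,0]-572)<45)&(abs(Q[:,1])<25)&(Q[:,2]>150)&(Q[:,2]<290);Q=Q[m]
    for lo in range(160,290,20):
        s=(Q[:,2]>=lo)&(Q[:,2]<lo+20)
        if s.any():print(n,lo,s.sum(),"x",np.percentile(Q[s,0],[3,50,97]).round(1),"y",np.percentile(Q[s,1],[3,50,97]).round(1))
    print("low",np.percentile(Q[:,2],1))
a=cv2.imread("pics/scene11.png")[60:250,250:430];b=cv2.imread("pics/side11.png")[110:260,220:340]
cv2.imwrite("pics/c11.png",np.hstack([cv2.resize(a,(390,429),interpolation=cv2.INTER_CUBIC),cv2.resize(b,(400,429),interpolation=cv2.INTER_CUBIC)]))
E
```

```text
30.15 [ 5.830e-01 -3.000e-04  4.878e-01] [-0.7043  0.7099 -0.      0.    ] [ 0.11 -0.15 -1.51] 0.01541308411157066
30.2 [ 5.830e-01 -3.000e-04  4.877e-01] [-0.7043  0.7099  0.     -0.    ] [ 0.09  0.05 -0.46] 0.015609619784586838
scene11 180 89 x [557.2 570.7 584.1] y [-3.5  3.   5.6]
scene11 200 38 x [577.9 583.  584.7] y [-3.8  3.1  5.2]
scene11 220 39 x [578.8 582.8 584.4] y [-2.6  3.6  5.5]
scene11 240 45 x [579.  583.2 584.9] y [-3.7  3.6  5.9]
scene11 260 41 x [578.7 582.9 584.7] y [-2.2  4.   5.3]
scene11 280 4 x [579.2 582.6 584. ] y [3.3 5.5 6.4]
low 183.52514874267078
side11 180 51 x [558.2 572.  584.4] y [-6.3 -2.3  4.4]
side11 200 16 x [579.2 581.3 584.7] y [-6.  -3.3  4.3]
side11 220 19 x [578.7 580.9 583.6] y [-4.4 -3.   1.4]
side11 240 19 x [578.9 581.5 584.5] y [-6.1 -3.2 -0.7]
side11 260 22 x [579.3 582.3 585.2] y [-6.3 -3.3  4.5]
side11 280 3 x [580.9 582.8 582.9] y [-4.3 -3.9 -2.2]
low 183.56036898776856
```

View pics/c11.png

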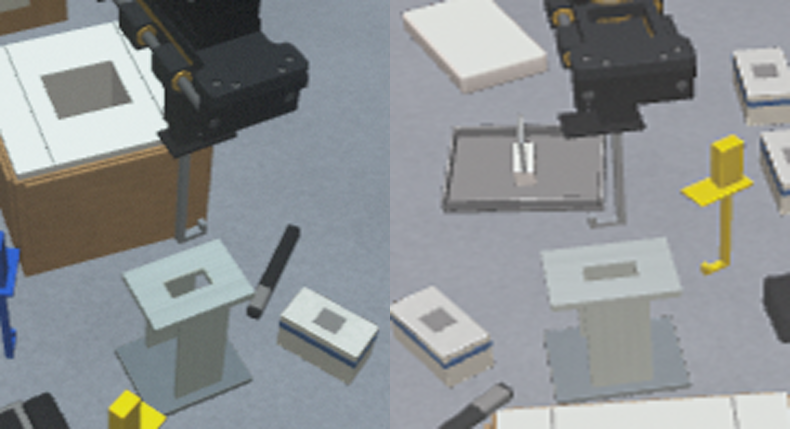

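Call:
step_arm(
  steps=[
    [1,0,-0.01,0.5,0,0,0],
    [1,0,0,0.7,0,0,0],
    [1,0,0,0.8,0,0,0],
    [1,0,0,0.8,0,0,0],
    [1,0,0,0.8,0,0,0],
    [1,0,0,0.8,0,0,0],
    [1,0,0,0.8,0,0,0],
    [1,0,0,0.6,0,0,0],
    [1,0,0,0.3,0,0,0],
    [1,0,0,0,0,0,0],
  ],
)

```text
time: 31.25
position: [0.5828, -0.0002, 0.3337]
tool_rot: [-0.704, 0.71, 0.001, -0.001]
ft_force: [0.2, 0.3, -1.9]
grip_width: 0.0155
```

```bash
python3 st.py; python3 shot.py side 12
python3 - <<'E'
import cv2
cv2.imwrite("pics/c12.png",cv2.resize(cv2.imread("pics/side12.png")[150:260,230:350],(600,550),interpolation=cv2.INTER_CUBIC))
E
```

```text
t 31.25 tool [ 5.828e-01 -2.000e-04  3.337e-01] shaft well x,y 4.2 -260.1 floor z 34.5 F [ 0.22  0.34 -1.94] M [-0.01  0.05 -0.02] rot [-0.7043  0.7099  0.0013 -0.0009]
31.25 [ 5.828e-01 -2.000e-04  3.337e-01] [-0.7043  0.7099  0.0013 -0.0009] [ 0.22  0.34 -1.94] 0.015477238384255493
```

View pics/c12.png

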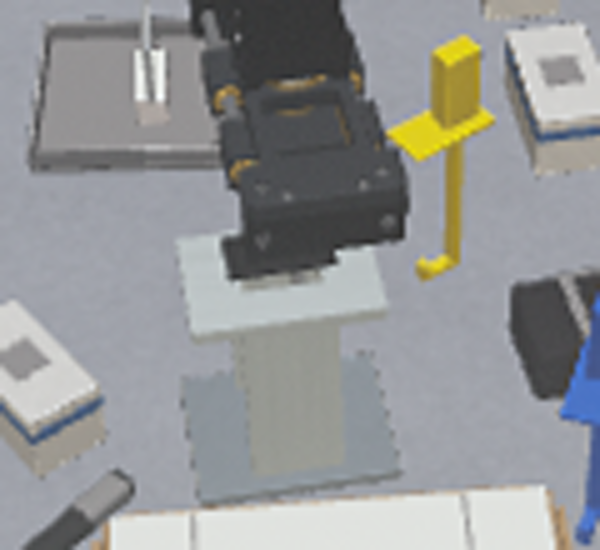

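The hook is through the slot and the flange sits about 15 mm above the plate. I'll lower it slowly onto the plate.

Call:
step_arm(
  steps=[
    [1,0,0,0.15,0,0,0],
    [1,0,0,0.15,0,0,0],
    [1,0,0,0.1,0,0,0],
    [1,0,0,0.08,0,0,0],
    [1,0,0,0.04,0,0,0],
    [1,0,0,0.03,0,0,0],
    [1,0,0,0.02,0,0,0],
    [1,0,0,0,0,0,0],
    [1,0,0,0,0,0,0],
    [1,0,0,0,0,0,0],
  ],
)

```text
time: 32.3
position: [0.5832, -0.0002, 0.3211]
tool_rot: [-0.704, 0.71, -0.0, 0.0]
ft_force: [-0.3, -0.5, -1.7]
grip_width: 0.0156
```

```bash
python3 st.py
```

```text
t 32.3 tool [ 5.832e-01 -2.000e-04  3.211e-01] shaft well x,y 3.7 -260.2 floor z 21.9 F [-0.26 -0.52 -1.7 ] M [ 0.02  0.04 -0.02] rot [-7.044e-01  7.098e-01 -1.000e-04  0.000e+00]
```

Call:
step_arm(
  steps=[
    [1,0,0,0.02,0,0,0],
    [1,0,0,0.02,0,0,0],
    [1,0,0,0.02,0,0,0],
    [1,0,0,0.02,0,0,0],
    [1,0,0,0,0,0,0],
    [1,0,0,0,0,0,0],
    [1,0,0,0,0,0,0],
    [1,0,0,0,0,0,0],
    [1,0,0,0,0,0,0],
    [1,0,0,0,0,0,0],
  ],
)

```text
time: 33.3
position: [0.5832, -0.0002, 0.3192]
tool_rot: [-0.704, 0.71, -0.0, 0.0]
ft_force: [-0.3, -0.0, 2.4]
grip_width: 0.0154
```

```bash
python3 st.py
```

```text
t 33.3 tool [ 5.832e-01 -2.000e-04  3.192e-01] shaft well x,y 3.7 -260.1 floor z 20.0 F [-0.28 -0.01  2.43] M [ 0.05  0.19 -0.08] rot [-0.7044  0.7098 -0.      0.    ]
```

Fz rose to +2.4 N at the original seating height of 0.3192 m, so the flange is on the plate. Opening the gripper.

Call:
step_arm(
  steps=[
    [0.5,0,0,0,0,0,0],
    [0.3,0,0,0,0,0,0],
    [0,0,0,0,0,0,0],
    [-0.3,0,0,0,0,0,0],
    [-0.3,0,0,0,0,0,0],
    [-0.3,0,0,0,0,0,0],
    [-0.3,0,0,0,0,0,0],
    [-0.3,0,0,0,0,0,0],
    [-0.3,0,0,0,0,0,0],
    [-0.3,0,0,0,0,0,0],
  ],
)

```text
time: 34.3
position: [0.5832, -0.0002, 0.319]
tool_rot: [-0.704, 0.71, -0.0, 0.0]
ft_force: [0.4, 0.0, 0.6]
grip_width: 0.0566
```

Call:
step_arm(
  steps=[
    [-0.3,0,0,-0.2,0,0,0],
    [-0.3,0,0,-0.4,0,0,0],
    [-0.3,0,0,-0.6,0,0,0],
    [-0.3,0,0,-0.8,0,0,0],
    [-0.3,0,0,-0.8,0,0,0],
    [-0.3,0,0,-0.8,0,0,0],
    [-0.3,0,0,-0.8,0,0,0],
    [-0.3,0,0,-0.4,0,0,0],
    [-0.3,0,0,0,0,0,0],
    [-0.3,0,0,0,0,0,0],
  ],
)

```text
time: 35.3
position: [0.5829, -0.0002, 0.4387]
tool_rot: [-0.704, 0.71, 0.0, -0.0]
ft_force: [-0.1, 0.2, -0.6]
grip_width: 0.0567
```

```bash
python3 shot.py side 13;python3 shot.py scene 13; python3 shot.py wrist 13
python3 - <<'E'
import cv2,numpy as np
from h import *
from shot import wcloud
a=cv2.imread("pics/scene13.png")[130:400,290:510];b=cv2.imread("pics/side13.png")[120:300,200:350]
cv2.imwrite("pics/c13.png",np.hstack([cv2.resize(a,(390,478),interpolation=cv2.INTER_CUBIC),cv2.resize(b,(400,478),interpolation=cv2.INTER_CUBIC)]))
z=np.load("wrist13.npz");w=wcloud(z);lum=z["p"].mean(-1);x,y,h=w[...,0],w[...,1],w[...,2];ns=np.hypot(x-.57,y)<.08
def rect(m,nm):
    k,l,s,_=cv2.connectedComponentsWithStats(m.astype(np.uint8));m=l==1+s[1:,4].argmax()
    r=cv2.minAreaRect(w[m][:,:2].astype(np.float32));print(nm,m.sum(),np.round(r[0],4),np.round(r[1],4),round(r[2],2),np.median(w[m][:,2]).round(4))
rect(ns&(abs(h-.179)<.005)&(lum<75),"handle");rect(ns&(abs(h-.130)<.005)&(lum<75),"flange")
for n in("scene","side"):
    z=load(n+"13");w=cloud(z);x,y,h=w[...,0],w[...,1],w[...,2]
    m=(h>.008)&(h<.09)&(np.hypot(x-.538,y-.295)<.045);print(n,"carrier",w[m].min(0).round(3),w[m].max(0).round(3))
    b=m&(h<.035);r=cv2.minAreaRect(w[b][:,:2].astype(np.float32));print(r)
    t=m&(h>.05);print("wire mean",w[t].mean(0).round(3))
    for nm,c in(("carton",(.436,.05)),("marker",(.43,-.06))):
        m=(h>(.03 if nm=="carton" else .006))&(h<.06)&(np.hypot(x-c[0],y-c[1])<(.07 if nm=="carton" else .09));r=cv2.minAreaRect(w[m][:,:2].astype(np.float32));print(nm,np.round(r[0],4))
E
```

```text
35.3 [ 5.829e-01 -2.000e-04  4.387e-01] [-7.044e-01  7.098e-01  2.000e-04 -2.000e-04] [-0.11  0.24 -0.65] 0.056655471852417726
35.35 [ 5.828e-01 -2.000e-04  4.381e-01] [-7.043e-01  7.099e-01  8.000e-04 -5.000e-04] [-0.13 -0.19 -0.89] 0.056637854189737255
35.4 [ 5.828e-01 -2.000e-04  4.379e-01] [-7.043e-01  7.099e-01  1.000e-03 -7.000e-04] [-0.37 -0.04  0.37] 0.05654194181209352
handle 575 [ 5.834e-01 -2.000e-04] [0.0154 0.0233] 89.58 0.1799
flange 781 [5.733e-01 2.000e-04] [0.0537 0.0269] 0.17 0.13
scene carrier [0.499 0.255 0.008] [0.575 0.327 0.07 ]
((0.534518301486969, 0.2952001988887787), (0.0691540315747261, 0.06952330470085144), 58.78254699707031)
wire mean [0.538 0.296 0.065]
carton [0.4322 0.0469]
marker [ 0.4329 -0.0445]
side carrier [0.498 0.255 0.008] [0.576 0.328 0.071]
((0.5369059443473816, 0.2908887267112732), (0.05648154392838478, 0.08562517911195755), 61.287757873535156)
wire mean [0.537 0.288 0.066]
carton [0.4334 0.045 ]
marker [ 0.4255 -0.0261]
```

View pics/c13.png

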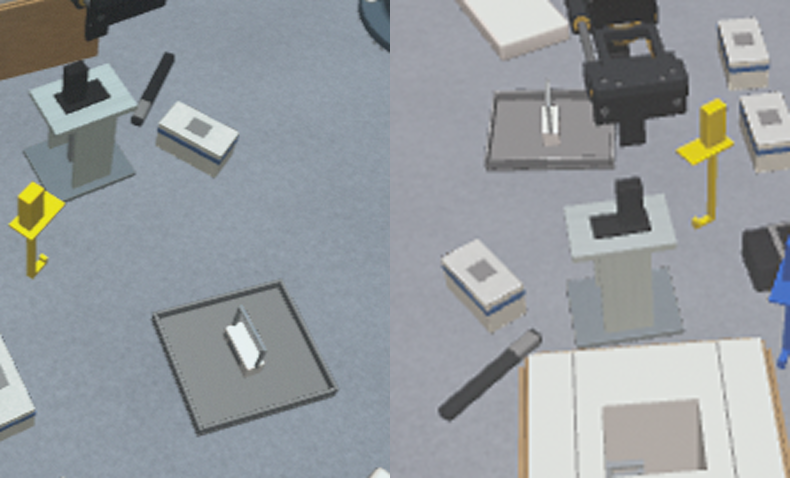

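The last view shows the rod seated in the stand (handle top at 0.180 m, flange level), and the carrier upright near the middle of the tray. The carton and marker are where they were: the marker is still at scene (376,181), and its odd fit came from a looser mask. Handing in.

```bash
python3 -c "
from rig import robot,status
print(robot.hand_in(),status.get_obs()['time'])"
```

```text
the job is handed in; nothing more can be done
the job is handed in; nothing more can be done
```

The job is handed in, and as far as my checks show, it worked. The carrier stands in the tray and the hook rod hangs back in its stand. I finished at about 35 s of the 64 s allowed. The hand-in reports no verdict.

**What I did:** I took the black hook rod from its stand, hooked the bail and raised it until I felt the keeper. The wrist force went from about -2.5 N to -8.8 N there. I eased off about 1 mm and slid the carrier out of the gate with no noticeable sideways force. Then I lifted it out, set it down in the tray, unhooked it and hung the rod back up.

**Last checks:**
- **Carrier:** it looks upright, with its wire at about 65 mm (64.5 mm expected) and close to the tray's centre. I did not measure its tilt separately.
- **Rod:** the flange is level on the plate, with the handle top at 0.180 m, as before. The handle is within about 1–2 mm of where it started.
- **Carton:** it is within about 1 mm of its start position.
- **Marker:** the final depth fit disagreed with the first by 12–34 mm. I used a looser mask that probably caught nearby objects, and I did not rerun the fit. In the scene picture the marker is at the same pixel as at the start.

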